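# Make up the clock-hanging kit and the homework kit

### The job

Make up the two desk kits from the loose things on the right, each thing down in the cut-out of its shape: the long grey tray is the kit for hanging the wall clock and takes the screwdriver (handle in the wide part of its bed, blade in the groove), the nearer tape measure and the AA cell; the short grey tray is the homework kit and takes the glue stick and the eraser. The cell, the glue stick and the tape measure stand upright as they do now, the eraser lies flat, and the tube, the coin jar and everything else stay where they are.

Things in the scene. Friction and masses are not known exactly. Their poses are not given: they have to be found in the camera images.
- long_tray: longer of two fixed moulded grey trays with dark floor, 102 (x) x 228 (y) x 20 mm; origin: centre of underside, z up. Cut-outs go down to its floor at z = 4, walls 16 high. In its x, y (mm): screwdriver bed along y at x = 22; tape measure bed centred (-18.5, -62), 46 (x) by 90 (y); round cell well at (-18.5, 3), 30 in diameter
- short_tray: shorter of the two fixed grey trays, 102 (x) x 142 (y) x 20 mm; origin: centre of underside, z up. Cut-outs go down to its floor at z = 4, walls 16 high. In its x, y (mm): eraser bed centred (0, -30), 37 (x) by 66 (y), with a finger scallop right across the tray in x at y = -49 to -11; round glue stick well at (0, 36), 44 in diameter
- screwdriver: lying screwdriver, yellow fluted handle, 178 mm long, may roll. Origin: halfway along, on the side that is down at the start; y axis from blade to handle: handle 25 mm thick at y = 4 to 89, collar 18 mm thick to y = -9, shaft 6 mm thick to y = -89. It lies in the long tray with its y axis along the tray's y
- screwdriver_handle (a point): middle of the handle, on its axis, 12.5 mm above what it lies on, 46 mm from half-length; y axis from blade to butt. Grip here. Its place in the long tray's frame (mm): (22, 54, 16.5): bed at x = 22, 41 wide for the handle at y = 2 to 105, 20 wide for the shaft at y = -89 to 2; finger scallop across the handle, x = -43 to the edge at 51, y = 31 to 77
- tape_measure: yellow tape measure with a black panel, standing near the eraser and cell (one like it, far back at the right, is not meant): 32 mm thick (x; solid part 30), case at y = -25 to 37 mm and a thin metal tab to y = -37, 60 mm high. Origin: centre of the 32 x 74 mm underside, z up. Grip across it; its length lies along its bed's, either way round
- battery: AA cell standing on end, white with a blue-green band, 14 mm diameter, 50 mm high, light and easily knocked over. Origin: centre of its foot, z up
- glue_stick: white glue stick with an orange band, standing, 28 mm diameter, 92 mm high. Origin: centre of its foot, z up
- eraser: eraser in a blue card sleeve lying flat, 21 (x) x 50 (y) x 13 mm. Origin: centre of its underside, z up; its length lies along its bed's, either way round
- tube: bystander: white squeeze tube lying behind the stock, 40 x 136 x 27 mm (long along y), not part of a kit; to be left alone. Origin: centre of its underside. Above it wall cabinets begin: undersides 0.45 m over the worktop, doors at x = 0.55 m and handles to x = 0.515 m, for all y above -0.29 m; keep wrists clear of them when lifting
- coin_jar: bystander: small glass jar of coins, 58 mm diameter, 60 mm high, not part of a kit; to be left alone. Origin: centre of its underside

How it is judged (in metres and radians):
At the end, for the whole second after the job is handed in: Each thing is in its own cut-out: centred within 12 mm in x and y (tape measure 16 mm along), height within 5 mm of resting on the tray floor, tilt under 0.15 rad (tape measure 0.12), screwdriver handle end right and in line within 0.15 rad; released, still (under 0.02 m/s) (x of screwdriver_handle in the frame of long_tray between 0.01 and 0.034 m and y of screwdriver_handle in the frame of long_tray between 0.042 and 0.066 m and z of screwdriver_handle in the frame of long_tray between 0.0115 and 0.0215 m and angle between the y axis of screwdriver and the y axis of long_tray, either way round below 0.15 rad and x of tape_measure in the frame of long_tray between -0.0305 and -0.0065 m and y of tape_measure in the frame of long_tray between -0.078 and -0.046 m and z of tape_measure in the frame of long_tray between -0.001 and 0.009 m and angle between tape_measure's own z axis and vertical below 0.12 rad and x of battery in the frame of long_tray between -0.0305 and -0.0065 m and y of battery in the frame of long_tray between -0.009 and 0.015 m and z of battery in the frame of long_tray between -0.001 and 0.009 m and angle between each of battery, glue_stick, eraser's own z axis and vertical below 0.15 rad and x of glue_stick in the frame of short_tray between -0.012 and 0.012 m and y of glue_stick in the frame of short_tray between 0.024 and 0.048 m and z of glue_stick in the frame of short_tray between -0.001 and 0.009 m and x of eraser in the frame of short_tray between -0.012 and 0.012 m and y of eraser in the frame of short_tray between -0.042 and -0.018 m and z of eraser in the frame of short_tray between -0.001 and 0.009 m and linear speed of each of screwdriver, tape_measure, battery, glue_stick, eraser below 0.02 m/s); the robot touches nothing.
It fails at once if the tube is moved more than 30 mm (distance of tube from where it was at the start of the episode above 0.03 m).
It fails at once if the coin jar is moved more than 30 mm (distance of coin_jar from where it was at the start of the episode above 0.03 m).
It also fails if it takes over 128 s, if anything falls off the work surface, if the arm or the gripper's body presses on something with over 40 N, if the wrist force passes 120 N, or if a joint passes its speed limit or range.

### The arm

A 7-joint arm with a two-finger parallel gripper is mounted at the origin on a cart in front of the work surface, level with it; the furniture and walls round the work are solid. World frame = base frame: x ahead of the robot, y to its left, z up, the work surface at z = 0. Lengths are in mm, angles in degrees, forces in N, time in s.
With the tool pointing down it reaches from about 400 to 875 mm from the base axis. Payload 6.5 kg.
Tool frame: the origin (TCP) lies at the centre of the arm's flange, where the gripper is bolted on; the fingertips stand 173 mm ahead of it and the grasp point (between the pads) lies 155 mm ahead of it (manip.tip_reach is the distance from the TCP to the fingertips, in mm); z points along the fingers, y is the line along which they close (so a half turn about z gives the same grasp; the last joint's range is limited). The gripper opens to 85 mm and grips with 20 to 120 N. Pads are 22 mm wide; open, the fingers measure 114 mm over their backs; the gripper's body (76 mm by 85 mm) begins 54 mm behind the grasp point. The pads swing forward as they close: fully open they stand 13 mm farther back than shut.
Start: joints at [70.749, 30.733, -0.252, 88.115, 0.149, 61.152, -4.079], TCP at [173.251, -626.478, 404.69] pointing down, gripper open.
Joint ranges: [-154.64, 154.64], [-21.42, 123.67], [-72.66, 72.17], [13.99, 137.28], [-74.86, 254.86], [10.95, 109.41], [-158.01, 158.01]. Speed limits (degrees/s): [136.94, 136.94, 180, 180, 180, 180, 180].

### API

Orientations are given as [roll, pitch, yaw] about the fixed x, y, z axes, in that order (R = Rz(yaw) Ry(pitch) Rx(roll)).
In Python, from station import get_obs, eyes, order, models, manip gives the robot as it stands. The module is installed in compiled form; this text tells all that it offers.
- The arm moves only by the tool carry_out, never from a script. Its argument "motion" is a list of rows, each an object with "linear": the shift along the tool's x, y, z each as a share of 0.025 m, from -1 to 1, a list of three; "dr": the turn, a rotation vector about the tool's x, y, z each as a share of 0.08 rad, from -1 to 1, a list of three; "grip": the opening, from 0 (shut) to 1 (fully open). A call has 1 to 5 rows; each row shifts and turns the commanded pose from where the row before left it, along the tool's axes as they then stand; what a row does not reach is not made up. A row lasts 1/8 s, in which the tool goes at most 62.5 mm and 10.7 degrees, less where a joint would pass 70% of its speed; a pose out of reach is approached as far as the arm can. A call with a number of a shift or a turn outside -1 to 1 is refused whole. A call with a gripper value outside its range is refused whole. The fingers move at their own pace and stop on an object; "squeeze" is the grip in N (left out, the last holds). Time passes only in rows, so rows that do not move let the fingers close. It gives the time, the measured TCP pose, the force, the opening and the grip force at its end, in the units of the state.
- get_obs(): the state, without advancing time (a new reading comes with each control period).
- eyes.read_camera(name): name is "scene" or "top" or "wrist"; returns a dict with "color" (420x560x3 uint8, red, green, blue), "range_z" (420x560 float32, mm along the optical axis (not along the pixel's ray), 0 where there is no reading), "fx", "fy", "cx", "cy" (pixels), "R" (3x3) and "t" (3): a world point X has camera coordinates R X + t. Camera axes: x right, y down, z forward; pixel columns grow to the right and rows downward; lengths in mm; the calibration is good to about 2 mm. A picture is of the moment at which its call begins.
- order.close_job(): hands the job in; it is judged then, once.
Trained networks look in a picture, given as the dict that the camera call returned (one of the last four; its "shot" number tells which), for a name from the list of things; names that differ only in an ending like _2 or _b are one class to them, and where a whole thing is asked for, a point or a joint stands for the part that bears it (a point fixed in the world has none). Each returns a list of dicts, best first, with "p" (0 to 1); they miss things now and then, are a little off and sometimes report something else, mostly with a low value. They report only what shows in the picture. A call takes as long as a camera call.
- models.boxes_of(query, picture): "at" ([column, row] in pixels, amid what is visible of it).
- models.cut_out(query, picture): "region" (420x560 bool, what is visible of it) and "at" ([column, row] in pixels, amid what is visible of it).
- models.pinpoint(query, picture): "at" ([column, row] in pixels: a listed point, or the origin of a listed thing).
The state is a dict: "clock": time; "qpos": joint angles; "dq": joint speeds; "joint_torque": joint torques, N m; "tool_pos": TCP position; "tool_rot": TCP orientation; "force": force on the tool from outside, world axes, zero at the start; "wrist_torque": the same for the moment, N m; "opening": finger opening in mm; "grip_force": force on a finger pad.
Only numpy, scipy, OpenCV 4.12 (cv2) and the standard library are available. Lean on these libraries where they do the work, as an engineer would, in place of code of your own. Each camera call takes 0.05 s, during which the arm holds its last target. There are 200 camera calls.

## Working session

There is one attempt and no reset: what is moved stays moved. The work goes in short steps, Python scripts to look and compute and a tool call to move; the robot and the scene stay as the last step left them, time stands still between calls to the robot, and variables do not carry over. Pictures are saved under pics/ and viewed, at most 16 in all, crops included, and the job is handed in when it is done.

Besides the shell and the picture viewer there is one more tool, called after "Emit:" as a command line: name --argument value ..., lists and objects as JSON in quotes. carry_out: Moves the arm, as the interface text tells. Shift numbers are shares of 0.025 m and turn numbers shares of 0.08 rad, none past 1 either way. Its arguments: {"type":"object","properties":{"motion":{"type":"array","items":{"type":"object","properties":{"linear":{"type":"array","items":{"type":"number","minimum":-1,"maximum":1}},"dr":{"type":"array","items":{"type":"number","minimum":-1,"maximum":1}},"grip":{"type":"number"}}}},"squeeze":{"type":"number"}},"required":["motion"]}

```bash
mkdir -p pics; cat > h.py <<'E'
import numpy as np, cv2
from station import get_obs, eyes, order, models, manip
def shot(n, name=None):
    p=eyes.read_camera(n)
    if name: cv2.imwrite(f'pics/{name}.png', p['color'][:,:,::-1])
    return p
def cloud(p):
    z=p['range_z'].astype(float); r,c=np.indices(z.shape)
    C=np.stack([(c-p['cx'])/p['fx']*z,(r-p['cy'])/p['fy']*z,z],-1)
    return (C-np.array(p['t']))@np.array(p['R'])
def ray(p,uv,h):
    R=np.array(p['R']);t=np.array(p['t']).ravel()
    d=R.T@np.array([(uv[0]-p['cx'])/p['fx'],(uv[1]-p['cy'])/p['fy'],1]);o=-R.T@t
    return o+d*(h-o[2])/d[2]
E
python3 - <<'E'
from h import *
s=get_obs(); print({k:np.round(v,2) for k,v in s.items()}, manip.tip_reach)
a=shot('scene','scene0'); b=shot('top','top0')
for n,p in (('scene',a),('top',b)):
    R=np.array(p['R']); print(n,(-R.T@np.array(p['t']).ravel()).round(), p['fx'])
    W=cloud(p)
    for q in 'long_tray short_tray screwdriver tape_measure battery glue_stick eraser tube coin_jar'.split():
        for d in models.cut_out(q,p)[:3]:
            m=d['region']&(p['range_z']>0); P=W[m]
            if len(P)<5: continue
            top=np.percentile(P[:,2],95); T=P[P[:,2]>top-6]
            rc=cv2.minAreaRect(T[:,:2].astype(np.float32))
            print(n,q,round(d['p'],2),np.round(d['at']),'top',round(top,1),'rect',np.round(rc[0],1),np.round(rc[1],1),round(rc[2],1),len(P))
E
```

```text
{'clock': np.float64(0.0), 'qpos': array([70.75, 30.78, -0.25, 88.17,  0.15, 61.15, -4.08]), 'dq': array([ 0.05,  0.09, -0.03,  0.06, -0.02,  0.02, -0.03]), 'joint_torque': array([-0.000e+00, -5.834e+01,  1.050e+00, -2.591e+01,  1.000e-02,
        1.000e-02,  0.000e+00]), 'tool_pos': array([ 173.14, -626.17,  403.8 ]), 'tool_rot': array([-1.799e+02,  1.000e-02,  1.546e+01]), 'force': array([-0.34,  0.27,  0.14]), 'wrist_torque': array([ 0.02, -0.02, -0.05]), 'grip_force': np.float64(0.0), 'opening': np.float64(85.51)} 173.4
scene [ -1. 554. 672.] 414.9389300102995
scene long_tray 0.81 [267. 249.] top 20.4 rect [444.5  16.8] [230.  106.5] 77.7 3545
scene long_tray 0.17 [349. 210.] top 13.3 rect [ 369.4 -239.4] [48.9 22.7] 29.3 130
scene short_tray 0.73 [174. 342.] top 20.4 rect [430.7 305. ] [143.9 105.2] 87.9 4244
scene tape_measure 0.85 [320. 204.] top 60.2 rect [ 426.3 -176. ] [60.4 29.7] 18.5 615
scene glue_stick 0.52 [350. 175.] top 91.6 rect [ 415.5 -313.6] [22.2 26.2] 45.7 305
scene eraser 0.44 [351. 210.] top 13.1 rect [ 369.4 -239.8] [49.4 23.2] 30.0 152
scene tube 0.6 [274. 
[... 294 characters left out ...]
p 22.0 rect [432.4 305.7] [143.1 101.9] 87.4 2703
top screwdriver 0.96 [431. 207.] top 25.8 rect [ 488.4 -384.1] [94.7 20.5] 6.0 480
top tape_measure 0.7 [259. 224.] top 21.8 rect [446.   17.5] [228.2 102. ] 77.9 4261
top tape_measure 0.49 [430. 205.] top 26.0 rect [ 489. -384.] [95.4 20.5] 6.0 426
top glue_stick 0.76 [405. 234.] top 94.2 rect [ 415.2 -314.8] [26.3 23.7] 87.9 234
top glue_stick 0.66 [399. 160.] top 59.0 rect [ 601.4 -317.4] [55.3 53.6] 89.7 640
top eraser 0.66 [373. 256.] top 14.4 rect [ 371.8 -240.5] [46.5 20.6] 29.6 183
top tube 0.79 [348. 172.] top 26.1 rect [ 567.2 -163.7] [22.8 72.2] 2.9 641
top coin_jar 0.8 [400. 160.] top 59.1 rect [ 601.4 -317.4] [55.3 53.6] 89.7 627
```

```bash
python3 - <<'E'
import cv2
a=cv2.imread('pics/top0.png'); cv2.imwrite('pics/top0b.png',cv2.resize(a,(800,600),interpolation=cv2.INTER_CUBIC))
E
```

```text
(no output)
```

View pics/top0b.png

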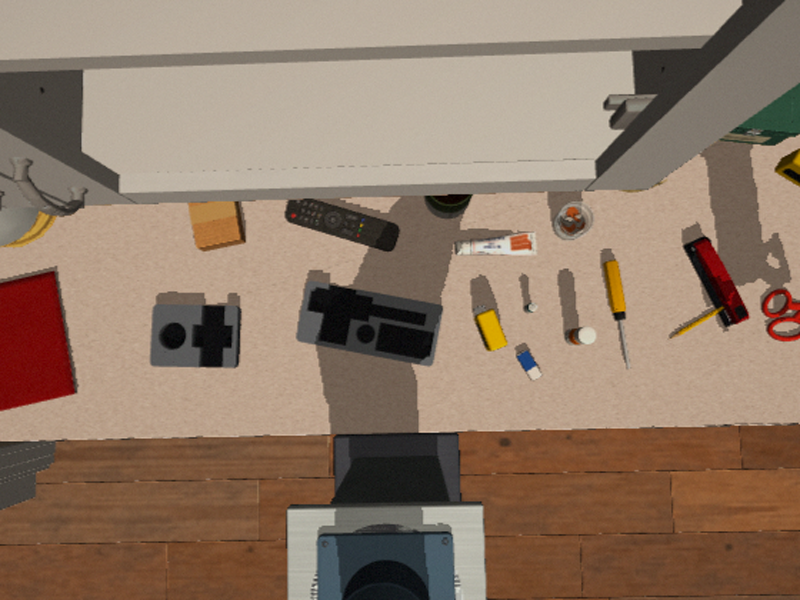

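View pics/scene0.png

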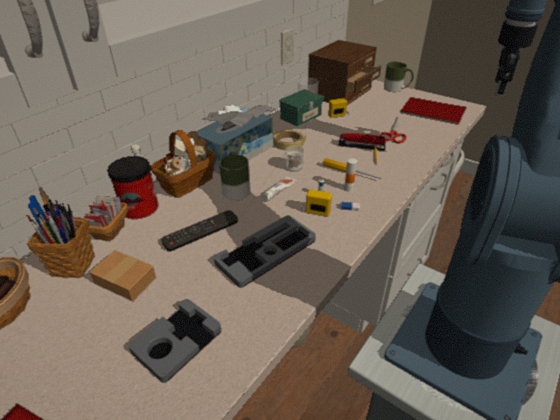

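The top view, scaled to 800 px wide, shows the long tray at (370,325), short tray (195,335), tape (490,330), cell (531,308), eraser (528,363), glue (581,335) and screwdriver (616,300). In the scene view, the near tape measure is at (320,204). Next I'll refine these by depth.

```bash
python3 - <<'E'
from h import *
for cam in ('top','scene'):
    p=shot(cam); W=cloud(p)
    def box(n,x,y,z,rgb=False):
        m=(p['range_z']>0)
        for i,(a,b) in enumerate((x,y,z)): m&=(W[...,i]>a)&(W[...,i]<b)
        P=W[m]
        if len(P)<4: print(cam,n,len(P)); return
        rc=cv2.minAreaRect(P[:,:2].astype(np.float32))
        print(cam,n,len(P),'ztop',np.percentile(P[:,2],90).round(1),'mean',P[:,:2].mean(0).round(1),np.round(rc[0],1),np.round(rc[1],1),round(rc[2],1))
    box('cell',(440,520),(-270,-210),(35,60))
    box('tape',(370,490),(-225,-130),(40,75))
    box('tapetab',(370,490),(-215,-130),(6,75))
    box('glue',(390,450),(-345,-285),(75,105))
    box('eraser',(330,410),(-280,-210),(7,22))
    box('handle',(430,570),(-410,-340),(14,35))
    box('shaft',(360,450),(-430,-350),(4,12))
    for q in ('screwdriver_handle','battery','screwdriver'):
        for d in models.pinpoint(q,p)[:2]: print(cam,q,round(d['p'],2),ray(p,d['at'],12.5 if 'handle' in q else 0).round(1))
    W0=W[(p['range_z']>0)&(W[...,0]>340)&(W[...,0]<400)&(W[...,1]>-180)&(W[...,1]<-80)]; print('table z',np.median(W0[:,2]))
E
```

```text
top cell 37 ztop 51.2 mean [ 463.3 -243.2] [ 463.4 -243.3] [11.5 13.1] 0.2
top tape 386 ztop 61.5 mean [ 428.3 -175.9] [ 428.8 -176.7] [61.5 30.1] 19.2
top tapetab 445 ztop 61.3 mean [ 429.5 -174.2] [ 434.4 -174.3] [73.8 31. ] 19.2
top glue 142 ztop 93.4 mean [ 415.4 -313.8] [ 415.3 -314.8] [25.7 24.1] 85.8
top eraser 190 ztop 14.0 mean [ 371.8 -240. ] [ 371.7 -240.5] [50.5 21. ] 30.8
top handle 408 ztop 24.9 mean [ 489.7 -383.2] [ 485.5 -385.3] [105.6  24. ] 8.0
top shaft 40 ztop 11.7 mean [ 408.  -392.2] [ 407.7 -394.8] [88.3 64.4] 19.1
top screwdriver_handle 0.72 [ 408.7 -310.    12.5]
top screwdriver_handle 0.69 [ 498.6 -380.3   12.5]
top battery 0.42 [448.7  16.1   0. ]
top battery 0.36 [ 459.7 -241.5    0. ]
top screwdriver 0.94 [ 451.9 -388.2    0. ]
table z -0.3578807216651923
scene cell 33 ztop 48.7 mean [ 460.2 -241.4] [ 460.8 -242.5] [12.8 13.6] 82.8
scene tape 310 ztop 59.9 mean [ 423.6 -171.1] [ 426.  -175.3] [62.  32.5] 17.3
scene tapetab 584 ztop 59.2 mean [ 422.5 -168.3] [ 431.6 -173.2] [74.3 33.2] 17.3
scene glue 93 ztop 92.3 mean [ 411.7 -310.8] [ 413.9 -313.7] [24.4 27.4] 41.0
scene eraser 115 ztop 13.1 mean [ 368.8 -238.9] [ 369.5 -240.2] [49.5 22. ] 29.7
scene handle 136 ztop 24.0 mean [ 497.6 -379. ] [ 484.5 -380.2] [103.2  27. ] 1.9
scene shaft 15 ztop 11.7 mean [ 394.8 -396.3] [ 398.3 -396.2] [69.8  6.7] 3.1
scene screwdriver_handle 0.7 [ 491.  -397.    12.5]
scene screwdriver_handle 0.43 [432.6  18.3  12.5]
scene battery 0.39 [ 453.3 -241.2    0. ]
scene screwdriver 0.72 [ 460.  -382.3    0. ]
table z -1.423536760880621
```

Emit:
carry_out --motion '[{"linear": [0.97, -0.73, 0.32], "grip": 1}, {"linear": [0.97, -0.73, 0.32], "grip": 1}, {"linear": [0.97, -0.73, 0.32], "grip": 1}, {"linear": [0.97, -0.73, 0.32], "grip": 1}, {"linear": [0.97, -0.73, 0.32], "grip": 1}]'

```text
invalid input
```

Emit:
carry_out --motion '[{"linear": [0.97, -0.73, 0.32], "grip": 1}, {"linear": [0.97, -0.73, 0.32], "grip": 1}, {"linear": [0.97, -0.73, 0.32], "grip": 1}, {"linear": [0.97, -0.73, 0.32], "grip": 1}, {"linear": [0.97, -0.73, 0.32], "grip": 1}]'

```text
invalid input
```

Emit:
carry_out --motion '[{"linear": [0.97, -0.73, 0.32], "grip": 1}, {"linear": [0.97, -0.73, 0.32], "grip": 1}, {"linear": [0.97, -0.73, 0.32], "grip": 1}, {"linear": [0, 0, 0], "grip": 1}]'

```text
invalid input
```

Emit:
carry_out --motion '[{"linear": [0.97, -0.73, 0.32], "dr": [0, 0, 0], "grip": 1}, {"linear": [0.97, -0.73, 0.32], "dr": [0, 0, 0], "grip": 1}, {"linear": [0.97, -0.73, 0.32], "dr": [0, 0, 0], "grip": 1}, {"linear": [0.97, -0.73, 0.32], "dr": [0, 0, 0], "grip": 1}, {"linear": [0.97, -0.73, 0.32], "dr": [0, 0, 0], "grip": 1}]'

```text
clock: 2.02
tool_pos: [266.4, -505.4, 364.6]
tool_rot: [180.0, -0.0, 15.5]
force: [0.5, -0.1, -0.3]
opening: 85.4
grip_force: 0.0
```

Emit:
carry_out --motion '[{"linear": [0.97, -0.73, 0.32], "dr": [0, 0, 0], "grip": 1}, {"linear": [0.97, -0.73, 0.32], "dr": [0, 0, 0], "grip": 1}, {"linear": [0.97, -0.73, 0.32], "dr": [0, 0, 0], "grip": 1}, {"linear": [0.97, -0.73, 0.32], "dr": [0, 0, 0], "grip": 1}, {"linear": [0.97, -0.73, 0.32], "dr": [0, 0, 0], "grip": 1}]'

```text
clock: 2.65
tool_pos: [358.9, -385.2, 324.6]
tool_rot: [180.0, -0.0, 15.5]
force: [-0.4, 0.1, -0.4]
opening: 85.7
grip_force: 0.0
```

Emit:
carry_out --motion '[{"linear": [0.97, -0.73, 0.32], "dr": [0, 0, 0], "grip": 1}, {"linear": [0.97, -0.73, 0.32], "dr": [0, 0, 0], "grip": 1}, {"linear": [0.97, -0.73, 0.32], "dr": [0, 0, 0], "grip": 1}, {"linear": [0, 0, 0], "dr": [0, 0, 0], "grip": 1}]'

```text
clock: 3.15
tool_pos: [415.4, -311.5, 300.3]
tool_rot: [-179.9, -0.0, 15.7]
force: [-0.2, -0.9, 0.0]
opening: 85.5
grip_force: 0.0
```

```bash
cat >> h.py <<'E'
def to(x,y,z,yaw):
    s=get_obs(); p=s['tool_pos']; a=np.radians(s['tool_rot'][2])
    d=np.array([x,y,z])-p; c,n=np.cos(a),np.sin(a)
    t=np.array([d[0]*c+d[1]*n, d[0]*n-d[1]*c, -d[2]])
    w=(yaw-s['tool_rot'][2]+90)%180-90
    print('at',np.round(p,1),np.round(s['tool_rot'],1),'q7',round(s['qpos'][6]),'clk',s['clock'],'| units',np.round(t/25,2),'turn',round(-np.radians(w)/.08,2),'units (deg %.1f)'%w)
E
python3 - <<'E'
from h import *
to(414.5,-314,215,15.5)
p=shot('wrist','w1'); W=cloud(p); R=np.array(p['R']); print((-R.T@np.array(p['t']).ravel()).round(),R.round(2))
def box(n,x,y,z):
    m=(p['range_z']>0)
    for i,(a,b) in enumerate((x,y,z)): m&=(W[...,i]>a)&(W[...,i]<b)
    P=W[m]
    if len(P)<4: print(n,len(P)); return
    rc=cv2.minAreaRect(P[:,:2].astype(np.float32))
    print(n,len(P),np.percentile(P[:,2],90).round(1),'mean',P[:,:2].mean(0).round(1),np.round(rc[0],1),np.round(rc[1],1),round(rc[2],1))
box('cell',(440,500),(-270,-210),(40,60))
box('tape',(370,490),(-225,-130),(40,75))
box('glue',(390,450),(-345,-285),(75,105))
box('eraser',(330,410),(-280,-210),(7,22))
box('handle',(430,570),(-410,-340),(19,35))
E
```

```text
at [ 415.4 -311.5  300.3] [-179.9   -0.    15.7] q7 -46 clk 3.15 | units [-0.06  0.09  3.41] turn 0.05 units (deg -0.2)
[ 492. -290.  270.] [[ 0.27 -0.96 -0.  ]
 [-0.92 -0.26  0.31]
 [-0.3  -0.08 -0.95]]
cell 423 51.2 mean [ 463.9 -245.6] [ 463.3 -245. ] [13.6 13.8] 42.5
tape 5572 61.3 mean [ 431.9 -181.7] [ 428.8 -178.4] [61.9 31.5] 19.8
glue 1844 93.6 mean [ 418.1 -315.6] [ 415.8 -316.1] [27.2 26.1] 15.8
eraser 1394 13.8 mean [ 374.  -241.8] [ 372.1 -241.5] [49.5 21.1] 29.8
handle 3401 25.5 mean [ 493.7 -384.1] [ 489.4 -385.4] [97.5 20.9] 6.4
```

View pics/w1.png

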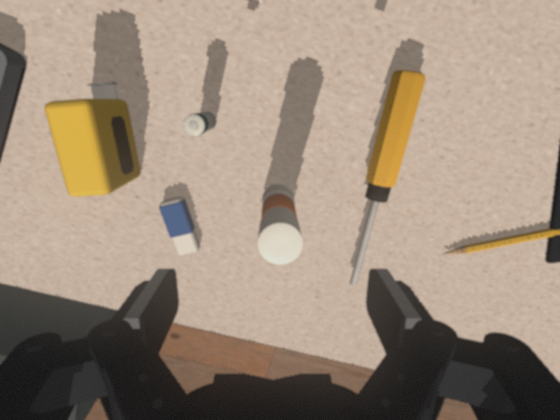

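The wrist view shows the glue stick at (280,240) centred between the fingers, the tape's tab pointing up at (105,85), and the cell at (195,124). I'll descend on the glue stick, grip it and lift.

Emit:
carry_out --motion '[{"linear": [-0.03, 0.12, 0.85], "dr": [0, 0, 0], "grip": 1}, {"linear": [0, 0, 0.85], "dr": [0, 0, 0], "grip": 1}, {"linear": [0, 0, 0.85], "dr": [0, 0, 0], "grip": 1}, {"linear": [0, 0, 0.85], "dr": [0, 0, 0], "grip": 1}, {"linear": [0, 0, 0], "dr": [0, 0, 0], "grip": 0}]' --squeeze 30

```text
clock: 3.82
tool_pos: [412.7, -317.6, 214.8]
tool_rot: [-179.9, 0.1, 15.4]
force: [0.5, -0.4, 0.5]
opening: 69.5
grip_force: 0.0
```

Emit:
carry_out --motion '[{"linear": [0, 0, 0], "dr": [0, 0, 0], "grip": 0}, {"linear": [0, 0, 0], "dr": [0, 0, 0], "grip": 0}, {"linear": [0, 0, 0], "dr": [0, 0, 0], "grip": 0}, {"linear": [0, 0, 0], "dr": [0, 0, 0], "grip": 0}, {"linear": [0, 0, 0], "dr": [0, 0, 0], "grip": 0}]'

```text
clock: 4.45
tool_pos: [414.2, -317.2, 216.4]
tool_rot: [179.9, -0.0, 15.5]
force: [-1.2, -0.2, 5.7]
opening: 27.0
grip_force: 31.8
```

Emit:
carry_out --motion '[{"linear": [0, 0, 0], "dr": [0, 0, 0], "grip": 0}, {"linear": [0, 0, -0.4], "dr": [0, 0, 0], "grip": 0}, {"linear": [0, 0, -0.8], "dr": [0, 0, 0], "grip": 0}, {"linear": [0, 0, -0.8], "dr": [0, 0, 0], "grip": 0}]'

```text
clock: 4.95
tool_pos: [413.8, -316.7, 266.6]
tool_rot: [-180.0, 0.0, 15.5]
force: [0.6, -0.7, -0.3]
opening: 27.1
grip_force: 31.6
```

```bash
python3 -c "
from h import *
to(433,341.4,275,15.7)"
```

```text
at [ 413.8 -316.7  266.6] [-180.     0.    15.5] q7 -46 clk 4.95 | units [  7.76 -25.17  -0.34] turn -0.05 units (deg 0.2)
```

Emit:
carry_out --motion '[{"linear": [0.31, -1, 0], "dr": [0, 0, 0], "grip": 0}, {"linear": [0.31, -1, 0], "dr": [0, 0, 0], "grip": 0}, {"linear": [0.31, -1, 0], "dr": [0, 0, 0], "grip": 0}, {"linear": [0.31, -1, 0], "dr": [0, 0, 0], "grip": 0}, {"linear": [0.31, -1, 0], "dr": [0, 0, 0], "grip": 0}]'

```text
clock: 5.58
tool_pos: [418.0, -185.3, 266.2]
tool_rot: [180.0, -0.0, 15.5]
force: [0.7, -0.3, -0.5]
opening: 26.8
grip_force: 31.4
```

Emit:
carry_out --motion '[{"linear": [0.31, -1, 0], "dr": [0, 0, 0], "grip": 0}, {"linear": [0.31, -1, 0], "dr": [0, 0, 0], "grip": 0}, {"linear": [0.31, -1, 0], "dr": [0, 0, 0], "grip": 0}, {"linear": [0.31, -1, 0], "dr": [0, 0, 0], "grip": 0}, {"linear": [0.31, -1, 0], "dr": [0, 0, 0], "grip": 0}]'

```text
clock: 6.2
tool_pos: [422.0, -54.4, 266.2]
tool_rot: [180.0, -0.0, 15.5]
force: [0.6, -0.1, 0.9]
opening: 26.9
grip_force: 31.4
```

Emit:
carry_out --motion '[{"linear": [0.31, -1, 0], "dr": [0, 0, 0], "grip": 0}, {"linear": [0.31, -1, 0], "dr": [0, 0, 0], "grip": 0}, {"linear": [0.31, -1, 0], "dr": [0, 0, 0], "grip": 0}, {"linear": [0.31, -1, 0], "dr": [0, 0, 0], "grip": 0}, {"linear": [0.31, -1, 0], "dr": [0, 0, 0], "grip": 0}]'

```text
clock: 6.82
tool_pos: [426.0, 76.5, 266.2]
tool_rot: [180.0, -0.0, 15.5]
force: [-0.4, 0.6, -0.3]
opening: 26.8
grip_force: 31.5
```

Emit:
carry_out --motion '[{"linear": [0.31, -1, 0], "dr": [0, 0, 0], "grip": 0}, {"linear": [0.31, -1, 0], "dr": [0, 0, 0], "grip": 0}, {"linear": [0.31, -1, 0], "dr": [0, 0, 0], "grip": 0}, {"linear": [0.31, -1, 0], "dr": [0, 0, 0], "grip": 0}, {"linear": [0.31, -1, 0], "dr": [0, 0, 0], "grip": 0}]'

```text
clock: 7.45
tool_pos: [430.0, 207.2, 266.2]
tool_rot: [180.0, -0.0, 15.5]
force: [0.4, 0.1, -0.7]
opening: 26.8
grip_force: 31.4
```

Emit:
carry_out --motion '[{"linear": [0.31, -1, 0], "dr": [0, 0, 0], "grip": 0}, {"linear": [0.31, -1, 0], "dr": [0, 0, 0], "grip": 0}, {"linear": [0.31, -1, 0], "dr": [0, 0, 0], "grip": 0}, {"linear": [0.31, -1, 0], "dr": [0, 0, 0], "grip": 0}, {"linear": [0.31, -1, 0], "dr": [0, 0, 0], "grip": 0}]'

```text
clock: 8.07
tool_pos: [433.9, 338.0, 266.1]
tool_rot: [180.0, -0.0, 15.5]
force: [0.9, 0.3, 0.2]
opening: 27.0
grip_force: 31.4
```

Emit:
carry_out --motion '[{"linear": [0, 0, 0], "dr": [0, 0, 0], "grip": 0}]'

```text
clock: 8.2
tool_pos: [433.5, 339.4, 266.2]
tool_rot: [-179.9, -0.0, 15.6]
force: [0.4, 0.3, -0.2]
opening: 26.8
grip_force: 31.5
```

```bash
python3 - <<'E'
from h import *
to(433,341.4,220,15.5)
p=shot('top'); W=cloud(p); m=(p['range_z']>0)&(abs(W[...,0]-432)<70)&(abs(W[...,1]-270)<45)&(abs(W[...,2]-20)<8)
for q in ('short_tray','long_tray'):
  d=models.cut_out(q,p)
  if d:
    P=W[d[0]['region']&(p['range_z']>0)]; P=P[abs(P[:,2]-20)<5]; rc=cv2.minAreaRect(P[:,:2].astype(np.float32)); print(q,rc)
E
```

```text
at [433.5 339.4 266.2] [-179.9   -0.    15.6] q7 -123 clk 8.2 | units [ 0.   -0.08  1.85] turn 0.03 units (deg -0.1)
short_tray ((432.24444580078125, 305.33099365234375), (142.73675537109375, 101.68572998046875), 87.48165893554688)
long_tray ((445.9086608886719, 17.584510803222656), (227.70556640625, 101.83975219726562), 77.64712524414062)
```

Emit:
carry_out --motion '[{"linear": [0, -0.06, 0.7], "dr": [0, 0, 0], "grip": 0}, {"linear": [0, 0, 0.7], "dr": [0, 0, 0], "grip": 0}, {"linear": [0, 0, 0.44], "dr": [0, 0, 0], "grip": 0}, {"linear": [0, 0, 0], "dr": [0, 0, 0], "grip": 0}, {"linear": [0, 0, 0], "dr": [0, 0, 0], "grip": 0.7}]'

```text
clock: 8.98
tool_pos: [433.5, 338.4, 219.0]
tool_rot: [180.0, 0.0, 15.5]
force: [0.5, -0.2, -0.2]
opening: 43.7
grip_force: 0.0
```

Emit:
carry_out --motion '[{"linear": [0, 0, 0], "dr": [0, 0, 0], "grip": 0.7}, {"linear": [0, 0, 0], "dr": [0, 0, 0], "grip": 0.7}, {"linear": [0, 0, -0.7], "dr": [0, 0, 0], "grip": 0.7}, {"linear": [0, 0, -1], "dr": [0, 0, 0], "grip": 0.7}, {"linear": [0, 0, -1], "dr": [0, 0, 0], "grip": 0.7}]'

```text
clock: 9.6
tool_pos: [433.8, 338.7, 289.1]
tool_rot: [-180.0, -0.1, 15.5]
force: [-0.1, 0.0, 0.1]
opening: 59.6
grip_force: 0.0
```

```bash
python3 - <<'E'
from h import *
to(371.5,-241,250,29.8)
p=shot('wrist'); W=cloud(p)
m=(p['range_z']>0)&(abs(W[...,0]-433)<40)&(abs(W[...,1]-341)<40)&(W[...,2]>80)
P=W[m]; print(len(P),cv2.minAreaRect(P[:,:2].astype(np.float32)) if len(P)>4 else 0, P[:,2].max() if len(P) else 0)
E
```

```text
at [433.8 338.7 289.1] [-1.80e+02 -1.00e-01  1.55e+01] q7 -122 clk 9.6 | units [-8.58 21.68  1.56] turn -3.13 units (deg 14.3)
24032 ((436.78369140625, 341.1375732421875), (34.38047790527344, 88.25494384765625), 15.817206382751465) 210.74228834350347
```

Emit:
carry_out --motion '[{"linear": [-0.26, 0.95, 0], "dr": [0, 0, 0], "grip": 0.7}, {"linear": [-0.26, 0.95, 0], "dr": [0, 0, 0], "grip": 0.7}, {"linear": [-0.26, 0.95, 0], "dr": [0, 0, 0], "grip": 0.7}, {"linear": [-0.26, 0.95, 0], "dr": [0, 0, 0], "grip": 0.7}, {"linear": [-0.26, 0.95, 0], "dr": [0, 0, 0], "grip": 0.7}]'

```text
clock: 10.28
tool_pos: [433.9, 213.8, 287.4]
tool_rot: [180.0, 0.0, 15.4]
force: [0.2, 0.3, 0.4]
opening: 59.6
grip_force: 0.0
```

Emit:
carry_out --motion '[{"linear": [-0.26, 0.95, 0], "dr": [0, 0, 0], "grip": 0.7}, {"linear": [-0.26, 0.95, 0], "dr": [0, 0, 0], "grip": 0.7}, {"linear": [-0.26, 0.95, 0], "dr": [0, 0, 0], "grip": 0.7}, {"linear": [-0.26, 0.95, 0], "dr": [0, 0, 0], "grip": 0.7}, {"linear": [-0.26, 0.95, 0], "dr": [0, 0, 0], "grip": 0.7}]'

```text
clock: 10.9
tool_pos: [434.0, 90.8, 287.5]
tool_rot: [180.0, -0.0, 15.4]
force: [0.5, -0.1, -0.1]
opening: 59.6
grip_force: 0.0
```

Emit:
carry_out --motion '[{"linear": [-0.26, 0.95, 0], "dr": [0, 0, 0], "grip": 0.7}, {"linear": [-0.26, 0.95, 0], "dr": [0, 0, 0], "grip": 0.7}, {"linear": [-0.26, 0.95, 0], "dr": [0, 0, 0], "grip": 0.7}, {"linear": [-0.26, 0.95, 0], "dr": [0, 0, 0], "grip": 0.7}, {"linear": [-0.26, 0.95, 0], "dr": [0, 0, 0], "grip": 0.7}]'

```text
clock: 11.52
tool_pos: [434.1, -32.2, 287.5]
tool_rot: [180.0, -0.0, 15.4]
force: [0.6, -0.3, -0.7]
opening: 59.4
grip_force: 0.0
```

Emit:
carry_out --motion '[{"linear": [-0.585, 0.93, 0], "dr": [0, 0, 0], "grip": 0.7}, {"linear": [-0.585, 0.93, 0], "dr": [0, 0, 0], "grip": 0.7}, {"linear": [-0.585, 0.93, 0], "dr": [0, 0, 0], "grip": 0.7}, {"linear": [-0.585, 0.93, 0], "dr": [0, 0, 0], "grip": 0.7}]'

```text
clock: 12.02
tool_pos: [402.2, -137.3, 287.5]
tool_rot: [180.0, -0.0, 15.4]
force: [0.3, 0.4, 0.1]
opening: 59.7
grip_force: 0.0
```

Emit:
carry_out --motion '[{"linear": [-0.585, 0.93, 0], "dr": [0, 0, 0], "grip": 0.7}, {"linear": [-0.585, 0.93, 0], "dr": [0, 0, 0], "grip": 0.7}, {"linear": [-0.585, 0.93, 0], "dr": [0, 0, 0], "grip": 0.7}, {"linear": [-0.585, 0.93, 0], "dr": [0, 0, 0], "grip": 0.7}]'

```text
clock: 12.52
tool_pos: [370.5, -242.4, 287.5]
tool_rot: [180.0, -0.0, 15.4]
force: [0.1, 0.5, -0.1]
opening: 59.5
grip_force: 0.0
```

Emit:
carry_out --motion '[{"linear": [0, 0, 0.4], "dr": [0, 0, -0.78], "grip": 0.7}, {"linear": [0, 0, 0.4], "dr": [0, 0, -0.78], "grip": 0.7}, {"linear": [0, 0, 0.4], "dr": [0, 0, -0.78], "grip": 0.7}, {"linear": [0, 0, 0.4], "dr": [0, 0, -0.78], "grip": 0.7}, {"linear": [0, 0, 0], "dr": [0, 0, 0], "grip": 0.7}]'

```text
clock: 13.15
tool_pos: [370.6, -241.4, 246.9]
tool_rot: [-179.9, 0.0, 29.7]
force: [0.9, 0.9, 0.1]
opening: 59.8
grip_force: 0.0
```

```bash
python3 - <<'E'
from h import *
p=shot('wrist'); W=cloud(p)
def box(n,x,y,z):
    m=(p['range_z']>0)
    for i,(a,b) in enumerate((x,y,z)): m&=(W[...,i]>a)&(W[...,i]<b)
    P=W[m]
    if len(P)<4: print(n,len(P)); return
    rc=cv2.minAreaRect(P[:,:2].astype(np.float32)); print(n,len(P),rc)
box('eraser',(330,410),(-280,-210),(7,18))
box('cell',(440,500),(-270,-210),(40,60))
to(371.5,-241,177,29.8)
E
```

```text
eraser 2130 ((371.7148742675781, -241.6008758544922), (49.97476577758789, 20.638900756835938), 29.11692237854004)
cell 798 ((463.115478515625, -244.5752410888672), (13.784358978271484, 13.996655464172363), 56.64299011230469)
at [ 370.9 -241.5  247.3] [-180.     0.    29.6] q7 -38 clk 13.2 | units [ 0.03 -0.    2.81] turn -0.03 units (deg 0.2)
```

Emit:
carry_out --motion '[{"linear": [0.03, 0, 0.8], "dr": [0, 0, 0], "grip": 0.6}, {"linear": [0, 0, 0.8], "dr": [0, 0, 0], "grip": 0.6}, {"linear": [0, 0, 0.8], "dr": [0, 0, 0], "grip": 0.6}, {"linear": [0, 0, 0.4], "dr": [0, 0, 0], "grip": 0.6}, {"linear": [0, 0, 0], "dr": [0, 0, 0], "grip": 0}]'

```text
clock: 13.82
tool_pos: [372.0, -240.8, 177.1]
tool_rot: [-180.0, 0.0, 29.7]
force: [-0.3, 0.3, 0.1]
opening: 34.3
grip_force: 0.0
```

Emit:
carry_out --motion '[{"linear": [0, 0, 0], "dr": [0, 0, 0], "grip": 0}, {"linear": [0, 0, 0], "dr": [0, 0, 0], "grip": 0}, {"linear": [0, 0, 0], "dr": [0, 0, 0], "grip": 0}, {"linear": [0, 0, 0], "dr": [0, 0, 0], "grip": 0}, {"linear": [0, 0, 0], "dr": [0, 0, 0], "grip": 0}]'

```text
clock: 14.45
tool_pos: [372.4, -241.0, 177.9]
tool_rot: [179.9, -0.0, 29.8]
force: [-0.8, -0.2, 7.2]
opening: 18.8
grip_force: 31.4
```

Emit:
carry_out --motion '[{"linear": [0, 0, -0.5], "dr": [0, 0, -0.84], "grip": 0}, {"linear": [0, 0, -0.9], "dr": [0, 0, -0.84], "grip": 0}, {"linear": [0, 0, -0.9], "dr": [0, 0, -0.84], "grip": 0}, {"linear": [0, 0, -0.5], "dr": [0, 0, -0.84], "grip": 0}, {"linear": [0, 0, 0], "dr": [0, 0, -0.84], "grip": 0}]'

```text
clock: 15.08
tool_pos: [372.5, -241.1, 248.4]
tool_rot: [179.9, -0.0, 49.1]
force: [1.1, 0.0, -0.6]
opening: 18.7
grip_force: 30.7
```

Emit:
carry_out --motion '[{"linear": [0, 0, 0], "dr": [0, 0, -0.93], "grip": 0}, {"linear": [0, 0, 0], "dr": [0, 0, -0.93], "grip": 0}, {"linear": [0, 0, 0], "dr": [0, 0, -0.93], "grip": 0}, {"linear": [0, 0, 0], "dr": [0, 0, -0.93], "grip": 0}, {"linear": [0, 0, 0], "dr": [0, 0, -0.93], "grip": 0}]'

```text
clock: 15.7
tool_pos: [372.0, -240.9, 247.4]
tool_rot: [180.0, 0.0, 70.5]
force: [0.3, 0.5, 0.7]
opening: 19.0
grip_force: 30.7
```

Emit:
carry_out --motion '[{"linear": [0, 0, 0], "dr": [0, 0, -0.93], "grip": 0}, {"linear": [0, 0, 0], "dr": [0, 0, -0.93], "grip": 0}, {"linear": [0, 0, 0], "dr": [0, 0, -0.93], "grip": 0}, {"linear": [0, 0, 0], "dr": [0, 0, -0.93], "grip": 0}]'

```text
clock: 16.2
tool_pos: [372.0, -240.9, 247.4]
tool_rot: [180.0, 0.0, 87.5]
force: [-1.1, 0.7, -0.4]
opening: 19.1
grip_force: 30.7
```

Emit:
carry_out --motion '[{"linear": [1, 0.54, 0], "dr": [0, 0, 0], "grip": 0}, {"linear": [1, 0.54, 0], "dr": [0, 0, 0], "grip": 0}, {"linear": [1, 0.54, 0], "dr": [0, 0, 0], "grip": 0}, {"linear": [1, 0.54, 0], "dr": [0, 0, 0], "grip": 0}, {"linear": [1, -0.04, 0], "dr": [0, 0, 0], "grip": 0}]'

```text
clock: 16.82
tool_pos: [431.9, -117.5, 247.6]
tool_rot: [179.9, -0.0, 87.4]
force: [0.2, 0.4, -0.6]
opening: 19.0
grip_force: 30.7
```

Emit:
carry_out --motion '[{"linear": [1, -0.04, 0], "dr": [0, 0, 0], "grip": 0}, {"linear": [1, -0.04, 0], "dr": [0, 0, 0], "grip": 0}, {"linear": [1, -0.04, 0], "dr": [0, 0, 0], "grip": 0}, {"linear": [1, -0.04, 0], "dr": [0, 0, 0], "grip": 0}, {"linear": [1, -0.04, 0], "dr": [0, 0, 0], "grip": 0}]'

```text
clock: 17.45
tool_pos: [431.5, 7.4, 247.4]
tool_rot: [180.0, 0.0, 87.4]
force: [0.4, 0.2, 0.0]
opening: 19.2
grip_force: 30.7
```

Emit:
carry_out --motion '[{"linear": [1, -0.04, 0], "dr": [0, 0, 0], "grip": 0}, {"linear": [1, -0.04, 0], "dr": [0, 0, 0], "grip": 0}, {"linear": [1, -0.04, 0], "dr": [0, 0, 0], "grip": 0}, {"linear": [1, -0.04, 0], "dr": [0, 0, 0], "grip": 0}, {"linear": [1, -0.04, 0], "dr": [0, 0, 0], "grip": 0}]'

```text
clock: 18.08
tool_pos: [432.2, 132.5, 247.4]
tool_rot: [180.0, 0.0, 87.4]
force: [0.3, 0.1, -1.0]
opening: 19.0
grip_force: 30.7
```

Emit:
carry_out --motion '[{"linear": [1, -0.04, 0], "dr": [0, 0, 0], "grip": 0}, {"linear": [1, -0.04, 0], "dr": [0, 0, 0], "grip": 0}, {"linear": [1, -0.04, 0], "dr": [0, 0, 0], "grip": 0}, {"linear": [1, -0.04, 0], "dr": [0, 0, 0], "grip": 0}, {"linear": [0, 0, 0], "dr": [0, 0, 0], "grip": 0}]'

```text
clock: 18.7
tool_pos: [432.5, 233.7, 247.5]
tool_rot: [180.0, -0.1, 87.6]
force: [0.4, -0.7, -0.3]
opening: 18.6
grip_force: 30.6
```

```bash
python3 - <<'E'
from h import *
to(430.5,275.4,183,87.5)
shot('wrist','w2'); shot('scene','s2')
a=cv2.imread('pics/w2.png');b=cv2.imread('pics/s2.png')
cv2.imwrite('pics/c2.png',cv2.resize(np.hstack([a,b]),(800,300)))
E
```

```text
at [432.5 233.7 247.5] [ 1.80e+02 -1.00e-01  8.76e+01] q7 -54 clk 18.7 | units [ 1.66 -0.15  2.58] turn 0.01 units (deg -0.1)
```

View pics/c2.png

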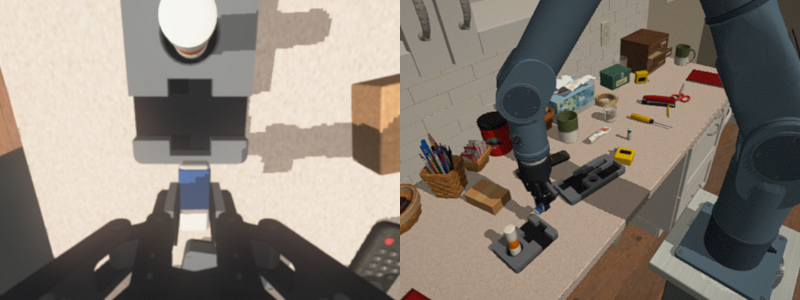

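The glue stick stands in its well at (190,30) in the wrist half, and the eraser is held straight behind its bed at (190,120). I'll move over the bed, lower it and release.

Emit:
carry_out --motion '[{"linear": [0.83, -0.07, 0], "dr": [0, 0, 0], "grip": 0}, {"linear": [0.83, -0.08, 0.4], "dr": [0, 0, 0], "grip": 0}, {"linear": [0, 0, 0.8], "dr": [0, 0, 0], "grip": 0}, {"linear": [0, 0, 0.6], "dr": [0, 0, 0], "grip": 0}, {"linear": [0, 0, 0.5], "dr": [0, 0, 0], "grip": 0}]'

```text
clock: 19.42
tool_pos: [431.1, 272.4, 188.9]
tool_rot: [-180.0, 0.1, 87.3]
force: [1.0, 0.5, -0.5]
opening: 19.0
grip_force: 30.6
```

Emit:
carry_out --motion '[{"linear": [0, 0, 0.28], "dr": [0, 0, 0], "grip": 0}, {"linear": [0, 0, 0], "dr": [0, 0, 0], "grip": 0}, {"linear": [0, 0, 0], "dr": [0, 0, 0], "grip": 0.5}, {"linear": [0, 0, 0], "dr": [0, 0, 0], "grip": 0.5}]'

```text
clock: 19.92
tool_pos: [431.1, 273.6, 182.9]
tool_rot: [180.0, -0.0, 87.4]
force: [0.2, -0.4, 0.2]
opening: 42.4
grip_force: 0.0
```

Emit:
carry_out --motion '[{"linear": [0, 0, -0.8], "dr": [0, 0, 0], "grip": 0.5}, {"linear": [0, 0, -0.8], "dr": [0, 0, 0], "grip": 0.5}, {"linear": [0, 0, -1], "dr": [0, 0, 0], "grip": 0.5}, {"linear": [0, 0, 0], "dr": [0, 0, 0], "grip": 0.5}]'

```text
clock: 20.42
tool_pos: [431.6, 274.0, 249.3]
tool_rot: [179.8, -0.1, 87.4]
force: [0.6, 0.6, -0.1]
opening: 42.7
grip_force: 0.0
```

```bash
python3 - <<'E'
from h import *
to(462.5,-244,250,87.5)
p=shot('top','t3'); W=cloud(p)
a=p['color'][180:290,70:210,::-1]; cv2.imwrite('pics/t3c.png',cv2.resize(a,None,fx=5,fy=5))
E
```

```text
at [431.6 274.  249.3] [ 1.798e+02 -1.000e-01  8.740e+01] q7 -58 clk 20.425 | units [-20.64   2.19  -0.03] turn -0.03 units (deg 0.1)
```

View pics/t3c.png

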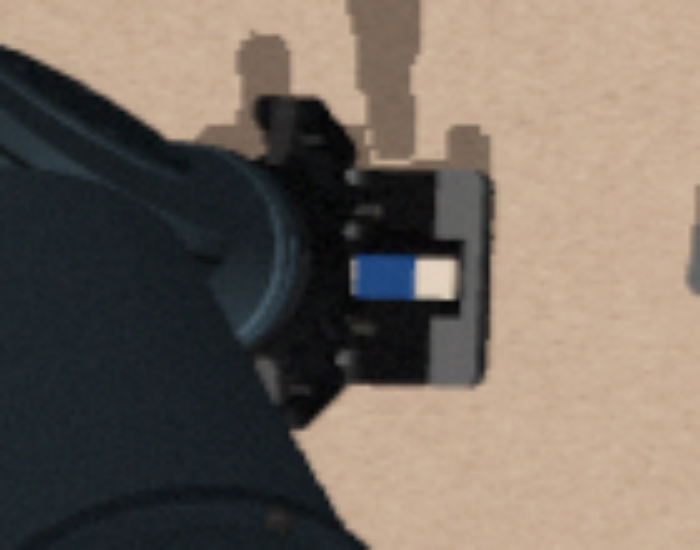

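The eraser lies flat in its bed at (405,277) in the crop. Next is the cell.

Emit:
carry_out --motion '[{"linear": [-1, 0.05, 0], "dr": [0, 0, 0], "grip": 0.5}, {"linear": [-1, 0.05, 0], "dr": [0, 0, 0], "grip": 0.5}, {"linear": [-1, 0.05, 0], "dr": [0, 0, 0], "grip": 0.5}, {"linear": [-1, 0.05, 0], "dr": [0, 0, 0], "grip": 0.5}, {"linear": [-1, 0.05, 0], "dr": [0, 0, 0], "grip": 0.5}]'

```text
clock: 21.1
tool_pos: [431.1, 147.4, 246.8]
tool_rot: [-179.9, 0.0, 87.4]
force: [0.3, 0.5, 0.1]
opening: 42.9
grip_force: 0.0
```

Emit:
carry_out --motion '[{"linear": [-1, 0.05, 0], "dr": [0, 0, 0], "grip": 0.5}, {"linear": [-1, 0.05, 0], "dr": [0, 0, 0], "grip": 0.5}, {"linear": [-1, 0.05, 0], "dr": [0, 0, 0], "grip": 0.5}, {"linear": [-1, 0.05, 0], "dr": [0, 0, 0], "grip": 0.5}, {"linear": [-1, 0.05, 0], "dr": [0, 0, 0], "grip": 0.5}]'

```text
clock: 21.72
tool_pos: [431.5, 22.3, 246.9]
tool_rot: [-179.9, 0.0, 87.4]
force: [-0.5, 0.2, 0.1]
opening: 42.9
grip_force: 0.0
```

Emit:
carry_out --motion '[{"linear": [-1, 0.05, 0], "dr": [0, 0, 0], "grip": 0.5}, {"linear": [-1, 0.05, 0], "dr": [0, 0, 0], "grip": 0.5}, {"linear": [-1, 0.05, 0], "dr": [0, 0, 0], "grip": 0.5}, {"linear": [-1, 0.05, 0], "dr": [0, 0, 0], "grip": 0.5}, {"linear": [-1, 0.05, 0], "dr": [0, 0, 0], "grip": 0.5}]'

```text
clock: 22.35
tool_pos: [432.1, -102.7, 246.8]
tool_rot: [-179.9, -0.0, 87.4]
force: [-0.1, 0.0, 0.6]
opening: 42.6
grip_force: 0.0
```

Emit:
carry_out --motion '[{"linear": [-1, 0.05, 0], "dr": [0, 0, 0], "grip": 0.5}, {"linear": [-1, 0.05, 0], "dr": [0, 0, 0], "grip": 0.5}]'

```text
clock: 22.6
tool_pos: [432.3, -152.7, 246.8]
tool_rot: [-179.9, -0.0, 87.4]
force: [-0.0, -0.3, -0.6]
opening: 42.6
grip_force: 0.0
```

Emit:
carry_out --motion '[{"linear": [-0.91, 0.33, 0], "dr": [0, 0, 0], "grip": 0.5}, {"linear": [-0.91, 0.33, 0], "dr": [0, 0, 0], "grip": 0.5}, {"linear": [-0.91, 0.33, 0], "dr": [0, 0, 0], "grip": 0.5}, {"linear": [-0.91, 0.33, 0], "dr": [0, 0, 0], "grip": 0.5}, {"linear": [0, 0, 0], "dr": [0, 0, 0], "grip": 0.5}]'

```text
clock: 23.22
tool_pos: [461.3, -246.0, 246.7]
tool_rot: [-180.0, 0.0, 87.2]
force: [-0.4, 0.7, 0.4]
opening: 42.7
grip_force: 0.0
```

```bash
python3 - <<'E'
from h import *
p=shot('top'); W=cloud(p)
to(462.5,-244,196,87.5)
p=shot('wrist','w4')
E
```

```text
at [ 461.1 -244.5  246.7] [-179.9   -0.    87.3] q7 3 clk 23.275 | units [0.02 0.06 2.03] turn -0.04 units (deg 0.2)
```

View pics/w4.png

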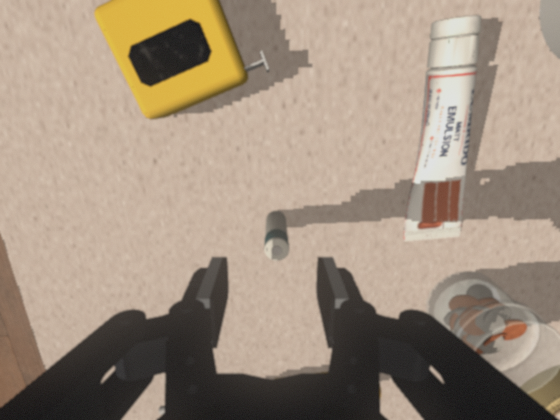

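The cell at (277,250) sits centred between the fingertips. I'll descend, grip it, lift and pull back.

Emit:
carry_out --motion '[{"linear": [0.02, 0.06, 0.7], "dr": [0, 0, 0], "grip": 0.5}, {"linear": [0, 0, 0.7], "dr": [0, 0, 0], "grip": 0.5}, {"linear": [0, 0, 0.63], "dr": [0, 0, 0], "grip": 0.5}, {"linear": [0, 0, 0], "dr": [0, 0, 0], "grip": 0.5}, {"linear": [0, 0, 0], "dr": [0, 0, 0], "grip": 0}]' --squeeze 20

```text
clock: 23.95
tool_pos: [463.2, -243.9, 196.9]
tool_rot: [180.0, -0.0, 87.4]
force: [0.0, 0.5, 0.6]
opening: 25.7
grip_force: 0.0
```

Emit:
carry_out --motion '[{"linear": [0, 0, 0], "dr": [0, 0, 0], "grip": 0}, {"linear": [0, 0, 0], "dr": [0, 0, 0], "grip": 0}, {"linear": [0, 0, 0], "dr": [0, 0, 0], "grip": 0}, {"linear": [0, 0, 0], "dr": [0, 0, 0], "grip": 0}]'

```text
clock: 24.45
tool_pos: [463.3, -244.2, 197.4]
tool_rot: [180.0, 0.0, 87.4]
force: [0.3, -0.0, 5.3]
opening: 13.4
grip_force: 20.5
```

Emit:
carry_out --motion '[{"linear": [0, 0, -0.6], "dr": [0, 0, 0], "grip": 0}, {"linear": [0, 0, -0.7], "dr": [0, 0, 0], "grip": 0}, {"linear": [0, -0.6, -0.7], "dr": [0, 0, 0], "grip": 0}, {"linear": [0, -0.6, -0.7], "dr": [0, 0, 0], "grip": 0}, {"linear": [0, -0.6, -0.7], "dr": [0, 0, 0], "grip": 0}]'

```text
clock: 25.08
tool_pos: [417.7, -241.9, 283.6]
tool_rot: [180.0, 0.0, 87.4]
force: [-0.9, -0.0, 0.8]
opening: 13.4
grip_force: 20.2
```

```bash
python3 - <<'E'
from h import *
to(428.2,24.2,285,77.8)
E
```

```text
at [ 417.7 -241.9  283.6] [180.    0.   87.4] q7 7 clk 25.075 | units [10.65 -0.07 -0.06] turn 2.09 units (deg -9.6)
```

Emit:
carry_out --motion '[{"linear": [0.97, 0, 0], "dr": [0, 0, 0], "grip": 0}, {"linear": [0.97, 0, 0], "dr": [0, 0, 0], "grip": 0}, {"linear": [0.97, 0, 0], "dr": [0, 0, 0], "grip": 0}, {"linear": [0.97, 0, 0], "dr": [0, 0, 0], "grip": 0}, {"linear": [0.97, 0, 0], "dr": [0, 0, 0], "grip": 0}]'

```text
clock: 25.7
tool_pos: [423.8, -120.0, 283.0]
tool_rot: [179.9, 0.0, 87.4]
force: [-0.5, 0.5, -0.7]
opening: 13.2
grip_force: 20.2
```

Emit:
carry_out --motion '[{"linear": [0.97, 0, 0], "dr": [0, 0, 0], "grip": 0}, {"linear": [0.97, 0, 0], "dr": [0, 0, 0], "grip": 0}, {"linear": [0.97, 0, 0], "dr": [0, 0, 0], "grip": 0}, {"linear": [0.97, 0, 0], "dr": [0, 0, 0], "grip": 0}, {"linear": [0.97, 0, 0], "dr": [0, 0, 0], "grip": 0}]'

```text
clock: 26.32
tool_pos: [429.3, 1.1, 283.0]
tool_rot: [179.9, 0.0, 87.4]
force: [0.0, 0.2, -1.0]
opening: 13.0
grip_force: 20.2
```

Emit:
carry_out --motion '[{"linear": [0.95, 0, 0], "dr": [0, 0, 0], "grip": 0}, {"linear": [0, 0, 0.8], "dr": [0, 0, 0], "grip": 0}, {"linear": [0, 0, 0.4], "dr": [0, 0, 0], "grip": 0}, {"linear": [0, 0, 0], "dr": [0, 0, 0], "grip": 0}]'

```text
clock: 26.82
tool_pos: [430.1, 23.7, 251.9]
tool_rot: [-179.9, 0.0, 87.4]
force: [-0.5, -0.1, -0.9]
opening: 13.2
grip_force: 20.2
```

```bash
python3 - <<'E'
from h import *
to(428.2,24.2,202,77.8)
p=shot('top','t5'); cv2.imwrite('pics/t5c.png',cv2.resize(p['color'][180:290,190:330,::-1],None,fx=4,fy=4))
p=shot('wrist','w5')
a=np.hstack([cv2.resize(cv2.imread('pics/t5c.png'),(400,300)),cv2.resize(cv2.imread('pics/w5.png'),(400,300))]); cv2.imwrite('pics/c5.png',a)
E
```

```text
at [430.1  23.7 251.9] [-179.9    0.    87.4] q7 -31 clk 26.825 | units [ 0.01 -0.08  2.  ] turn 2.08 units (deg -9.6)
```

View pics/c5.png

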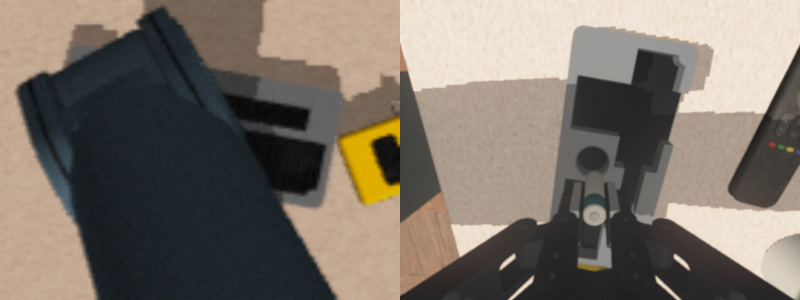

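The cell hangs upright over its well at (592,160) in the wrist half. I'll lower it and release.

Emit:
carry_out --motion '[{"linear": [0.01, -0.08, 0.7], "dr": [0, 0, 0], "grip": 0}, {"linear": [0, 0, 0.7], "dr": [0, 0, 0], "grip": 0}, {"linear": [0, 0, 0.4], "dr": [0, 0, 0], "grip": 0}, {"linear": [0, 0, 0.2], "dr": [0, 0, 0], "grip": 0}, {"linear": [0, 0, 0], "dr": [0, 0, 0], "grip": 0}]'

```text
clock: 27.55
tool_pos: [428.4, 24.4, 202.0]
tool_rot: [-180.0, 0.0, 87.4]
force: [0.9, -0.5, -0.4]
opening: 13.3
grip_force: 20.2
```

Emit:
carry_out --motion '[{"linear": [0, 0, 0], "dr": [0, 0, 0], "grip": 0.25}, {"linear": [0, 0, 0], "dr": [0, 0, 0], "grip": 0.4}, {"linear": [0, 0, 0], "dr": [0, 0, 0], "grip": 0.5}, {"linear": [0, 0, -0.5], "dr": [0, 0, 0], "grip": 0.5}, {"linear": [0, 0, -1], "dr": [0, 0, 0], "grip": 0.5}]'

```text
clock: 28.18
tool_pos: [427.9, 24.4, 240.0]
tool_rot: [-179.9, 0.0, 87.4]
force: [-0.2, 0.2, -0.1]
opening: 43.0
grip_force: 0.0
```

Emit:
carry_out --motion '[{"linear": [0, 0, -1], "dr": [0, 0, 0], "grip": 0.7}, {"linear": [-1, 0, -0.5], "dr": [0, 0, 0], "grip": 0.7}, {"linear": [-1, 0, 0], "dr": [0, 0, 0], "grip": 0.7}, {"linear": [0, 0, 0], "dr": [0, 0, 0], "grip": 0.7}]'

```text
clock: 28.68
tool_pos: [425.9, -27.2, 277.7]
tool_rot: [180.0, 0.1, 87.2]
force: [-0.0, 0.2, -0.3]
opening: 59.9
grip_force: 0.0
```

```bash
python3 - <<'E'
from h import *
p=shot('wrist'); W=cloud(p)
m=(p['range_z']>0)&(abs(W[...,0]-428)<35)&(abs(W[...,1]-24)<35)&(W[...,2]>35)&(W[...,2]<62)
P=W[m]; print(len(P), cv2.minAreaRect(P[:,:2].astype(np.float32)) if len(P)>4 else 0, P[:,2].max() if len(P) else 0)
to(427.5,-177,250,19)
E
```

```text
499 ((428.6181335449219, 23.64214324951172), (13.539566993713379, 13.561260223388672), 86.47343444824219) 56.845084585476975
at [426.  -26.  277.5] [180.    0.   87.3] q7 -23 clk 28.725 | units [-6.03  0.35  1.1 ] turn 14.9 units (deg -68.3)
```

Emit:
carry_out --motion '[{"linear": [-1, 0.06, 0], "dr": [0, 0, 0], "grip": 0.8}, {"linear": [-1, 0.06, 0], "dr": [0, 0, 0], "grip": 0.8}, {"linear": [-1, 0.06, 0], "dr": [0, 0, 0], "grip": 0.8}, {"linear": [-1, 0.06, 0], "dr": [0, 0, 0], "grip": 0.8}, {"linear": [-1, 0.06, 0], "dr": [0, 0, 0], "grip": 0.8}]'

```text
clock: 29.35
tool_pos: [428.2, -150.3, 277.2]
tool_rot: [180.0, -0.0, 87.5]
force: [0.0, 0.0, -0.2]
opening: 68.8
grip_force: 0.0
```

Emit:
carry_out --motion '[{"linear": [-1, 0.06, 0], "dr": [0, 0, 0], "grip": 0.8}, {"linear": [0, 0, 0], "dr": [0, 0, 1], "grip": 0.8}, {"linear": [0, 0, 0], "dr": [0, 0, 1], "grip": 0.8}, {"linear": [0, 0, 0], "dr": [0, 0, 1], "grip": 0.8}, {"linear": [0, 0, 0], "dr": [0, 0, 1], "grip": 0.8}]'

```text
clock: 29.98
tool_pos: [428.6, -174.5, 277.1]
tool_rot: [-180.0, -0.0, 69.0]
force: [-0.4, 0.3, -0.1]
opening: 68.3
grip_force: 0.0
```

Emit:
carry_out --motion '[{"linear": [0, 0, 0], "dr": [0, 0, 1], "grip": 0.8}, {"linear": [0, 0, 0], "dr": [0, 0, 1], "grip": 0.8}, {"linear": [0, 0, 0], "dr": [0, 0, 1], "grip": 0.8}, {"linear": [0, 0, 0], "dr": [0, 0, 1], "grip": 0.8}, {"linear": [0, 0, 0], "dr": [0, 0, 1], "grip": 0.8}]'

```text
clock: 30.6
tool_pos: [428.6, -174.4, 277.1]
tool_rot: [-180.0, -0.0, 46.1]
force: [-0.7, -0.5, 0.1]
opening: 68.4
grip_force: 0.0
```

Emit:
carry_out --motion '[{"linear": [0, 0, 0], "dr": [0, 0, 1], "grip": 0.8}, {"linear": [0, 0, 0], "dr": [0, 0, 1], "grip": 0.8}, {"linear": [0, 0, 0], "dr": [0, 0, 1], "grip": 0.8}, {"linear": [0, 0, 0], "dr": [0, 0, 1], "grip": 0.8}, {"linear": [0, 0, 0], "dr": [0, 0, 1], "grip": 0.8}]'

```text
clock: 31.22
tool_pos: [428.6, -174.4, 277.1]
tool_rot: [-180.0, -0.0, 23.2]
force: [0.0, 0.4, -0.7]
opening: 68.4
grip_force: 0.0
```

Emit:
carry_out --motion '[{"linear": [0, 0, 0], "dr": [0, 0, 0.9], "grip": 0.8}, {"linear": [0, 0, 0], "dr": [0, 0, 0], "grip": 0.8}]'

```text
clock: 31.48
tool_pos: [428.6, -174.6, 277.0]
tool_rot: [-180.0, -0.0, 19.2]
force: [-0.4, 0.6, 0.3]
opening: 68.5
grip_force: 0.0
```

```bash
python3 - <<'E'
from h import *
p=shot('wrist','w6'); W=cloud(p)
for z0 in (50,4):
  m=(p['range_z']>0)&(abs(W[...,0]-431)<50)&(abs(W[...,1]+175)<50)&(W[...,2]>z0)&(W[...,2]<66)
  P=W[m]; print(len(P), cv2.minAreaRect(P[:,:2].astype(np.float32)), P[:,2].max())
to(427.5,-177,203,19)
E
```

```text
Traceback (most recent call last):
ValueError: zero-size array to reduction operation maximum which has no identity
```

View pics/w6.png

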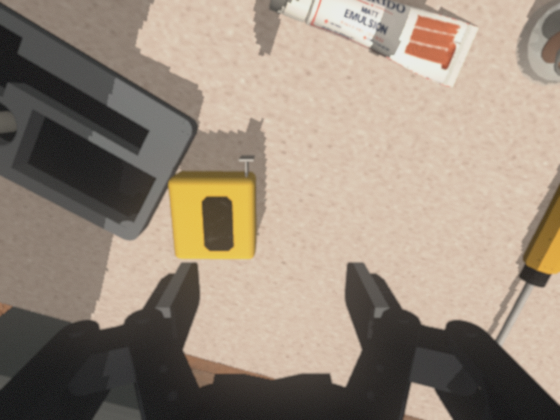

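The wrist view shows a problem. The tape measure is lying on its side at (213,215), panel up, tab at (248,160) pointing to image top near its right edge. The glue stick must have clipped it in passing: I lifted the glue's foot only about 50 mm and the tape is 60 mm high. I'll measure it and stand it up again.

```bash
python3 - <<'E'
from h import *
p=shot('wrist'); W=cloud(p)
hsv=cv2.cvtColor(p['color'],cv2.COLOR_RGB2HSV)
u,v=np.meshgrid(np.arange(560),np.arange(420))
roi=(u>150)&(u<280)&(v>140)&(v<275)
for z0,z1 in ((22,45),(3,12)):
  m=(p['range_z']>0)&roi&(W[...,2]>z0)&(W[...,2]<z1); P=W[m]
  rc=cv2.minAreaRect(P[:,:2].astype(np.float32)); print(z0,len(P),rc,np.percentile(P[:,2],[5,50,95]).round(1))
for px in ((248,160),(240,160),(254,160),(248,185),(175,180),(252,180),(175,252),(252,252)):
  print(px, W[px[1],px[0]].round(1))
s=get_obs(); print(np.round(s['qpos'],1),np.round(s['tool_pos'],1))
E
```

```text
22 7061 ((422.21575927734375, -126.4974136352539), (84.544189453125, 71.25614166259766), 18.427982330322266) [27.  30.7 32.1]
3 369 ((431.3082275390625, -118.27178955078125), (61.1967887878418, 82.25524139404297), 17.272254943847656) [ 4.   8.  11.5]
(248, 160) [ 462.2 -146.5   25.8]
(240, 160) [ 460.2 -141.4   25. ]
(254, 160) [ 459.1 -150.5    1.4]
(248, 185) [ 446.6 -151.8   29.3]
(175, 180) [ 433.4 -103.9   29. ]
(252, 180) [ 450.  -153.4   26.1]
(175, 252) [ 381.4 -117.2   29.8]
(252, 252) [ 399.4 -170.2   28.8]
[ 23.   24.7  -7.6 120.8   5.5  34.8 -59.3] [ 428.4 -175.   277. ]
```

Emit:
carry_out --motion '[{"linear": [0.03, -0.95, 0], "dr": [0, 0, 0], "grip": 1}, {"linear": [0.02, -0.94, 0], "dr": [0, 0, 0], "grip": 1}, {"linear": [0, 0, 0], "dr": [0, 0, -0.97], "grip": 1}, {"linear": [0, 0, 0], "dr": [0, 0, -0.97], "grip": 1}, {"linear": [0, 0, 0], "dr": [0, 0, -0.97], "grip": 1}]'

```text
clock: 32.2
tool_pos: [414.0, -130.4, 277.0]
tool_rot: [-180.0, -0.0, 32.7]
force: [0.3, -0.0, -0.8]
opening: 85.5
grip_force: 0.0
```

Emit:
carry_out --motion '[{"linear": [0, 0, 0], "dr": [0, 0, -0.97], "grip": 1}, {"linear": [0, 0, 0], "dr": [0, 0, -0.97], "grip": 1}, {"linear": [0, 0, 0], "dr": [0, 0, -0.97], "grip": 1}, {"linear": [0, 0, 0], "dr": [0, 0, -0.97], "grip": 1}, {"linear": [0, 0, 0], "dr": [0, 0, -0.97], "grip": 1}]'

```text
clock: 32.83
tool_pos: [414.0, -130.5, 277.0]
tool_rot: [-180.0, -0.0, 54.9]
force: [-1.2, -1.0, 0.1]
opening: 85.5
grip_force: 0.0
```

Emit:
carry_out --motion '[{"linear": [0, 0, 0], "dr": [0, 0, -0.97], "grip": 1}, {"linear": [0, 0, 0], "dr": [0, 0, -0.97], "grip": 1}, {"linear": [0, 0, 0], "dr": [0, 0, -0.97], "grip": 1}, {"linear": [0, 0, 0], "dr": [0, 0, -0.97], "grip": 1}, {"linear": [0, 0, 0], "dr": [0, 0, -0.97], "grip": 1}]'

```text
clock: 33.45
tool_pos: [414.0, -130.5, 277.0]
tool_rot: [180.0, -0.0, 77.1]
force: [-0.2, -0.8, -0.0]
opening: 85.4
grip_force: 0.0
```

Emit:
carry_out --motion '[{"linear": [0, 0, 0.3], "dr": [0, 0, -0.97], "grip": 1}, {"linear": [0, 0, 0.3], "dr": [0, 0, -0.97], "grip": 1}, {"linear": [0, 0, 0.3], "dr": [0, 0, -0.97], "grip": 1}, {"linear": [0, 0, 0.3], "dr": [0, 0, -0.97], "grip": 1}, {"linear": [0, 0, 0.3], "dr": [0, 0, -0.97], "grip": 1}]'

```text
clock: 34.08
tool_pos: [414.0, -130.5, 239.3]
tool_rot: [180.0, -0.0, 99.3]
force: [0.0, -0.7, 0.4]
opening: 85.3
grip_force: 0.0
```

Emit:
carry_out --motion '[{"linear": [0, 0, 0], "dr": [0, 0, -0.97], "grip": 1}, {"linear": [0, 0, 0], "dr": [0, 0, -0.97], "grip": 1}, {"linear": [0, 0, 0], "dr": [0, 0, 0], "grip": 1}]'

```text
clock: 34.45
tool_pos: [414.0, -130.6, 239.5]
tool_rot: [180.0, -0.0, 108.0]
force: [-1.5, 1.2, -0.8]
opening: 85.6
grip_force: 0.0
```

```bash
python3 - <<'E'
from h import *
p=shot('wrist','w7')
to(414,-130,176,108.4); print(get_obs()['qpos'].round(1))
E
```

```text
at [ 414.  -130.6  239.5] [180.  -0. 108.] q7 6 clk 34.5 | units [0.02 0.01 2.54] turn -0.1 units (deg 0.4)
[ 34.4  29.5 -27.3 124.7  25.8  31.2   5.7]
```

View pics/w7.png

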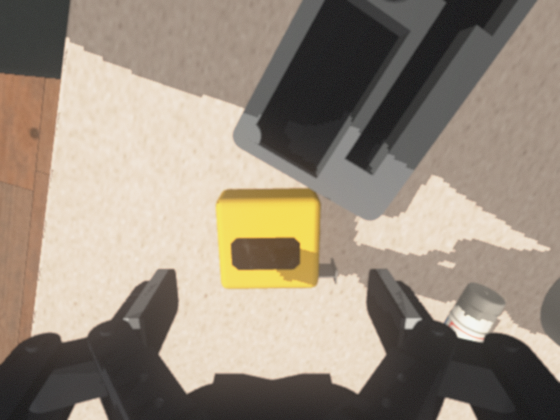

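The gripper straddles the tape at (268,240); the tab at (328,268) sits on the side away from the tray, as expected. I'll grip it flat, lift it and take it to open space.

Emit:
carry_out --motion '[{"linear": [0.02, 0, 0.7], "dr": [0, 0, 0], "grip": 1}, {"linear": [0, 0, 0.7], "dr": [0, 0, 0], "grip": 1}, {"linear": [0, 0, 0.7], "dr": [0, 0, 0], "grip": 1}, {"linear": [0, 0, 0.42], "dr": [0, 0, 0], "grip": 1}, {"linear": [0, 0, 0], "dr": [0, 0, 0], "grip": 0}]' --squeeze 45

```text
clock: 35.12
tool_pos: [413.6, -130.1, 176.1]
tool_rot: [-179.9, -0.0, 108.0]
force: [0.3, 0.2, 0.7]
opening: 69.8
grip_force: 0.0
```

Emit:
carry_out --motion '[{"linear": [0, 0, 0], "dr": [0, 0, 0], "grip": 0}, {"linear": [0, 0, 0], "dr": [0, 0, 0], "grip": 0}, {"linear": [0, 0, 0], "dr": [0, 0, 0], "grip": 0}, {"linear": [0, 0, 0], "dr": [0, 0, 0], "grip": 0}]'

```text
clock: 35.62
tool_pos: [413.6, -130.6, 176.7]
tool_rot: [-180.0, 0.0, 108.0]
force: [-2.7, -1.8, 5.4]
opening: 60.9
grip_force: 50.2
```

Emit:
carry_out --motion '[{"linear": [0, 0, -0.6], "dr": [0, 0, 0], "grip": 0}, {"linear": [0, 0, -0.8], "dr": [0, 0, 0], "grip": 0}, {"linear": [0, 0, 0], "dr": [0, 0, 0], "grip": 0}]'

```text
clock: 36.0
tool_pos: [414.8, -130.2, 213.0]
tool_rot: [179.8, 0.1, 108.0]
force: [0.2, 0.7, -2.6]
opening: 61.2
grip_force: 51.1
```

```bash
python3 - <<'E'
from h import *
to(440,-250,176,60); print(get_obs()['qpos'].round(1))
E
```

```text
at [ 414.8 -130.2  213. ] [1.798e+02 1.000e-01 1.080e+02] q7 3 clk 36.0 | units [-4.87 -0.52  1.48] turn 10.47 units (deg -48.0)
[ 32.1  32.5 -24.8 125.1  29.   27.6   2.8]
```

Emit:
carry_out --motion '[{"linear": [-0.98, -0.1, -0.4], "dr": [0, 0, 0], "grip": 0}, {"linear": [-0.98, -0.1, -0.4], "dr": [0, 0, 0], "grip": 0}, {"linear": [-0.98, -0.1, -0.4], "dr": [0, 0, 0], "grip": 0}, {"linear": [-0.98, -0.1, -0.4], "dr": [0, 0, 0], "grip": 0}, {"linear": [-0.98, -0.1, -0.4], "dr": [0, 0, 0], "grip": 0}]'

```text
clock: 36.62
tool_pos: [439.8, -251.1, 261.3]
tool_rot: [180.0, -0.0, 108.0]
force: [0.7, 0.3, -2.8]
opening: 60.8
grip_force: 50.8
```

Emit:
carry_out --motion '[{"linear": [0, 0, 0], "dr": [0, 0, 0.95], "grip": 0}, {"linear": [0, 0, 0], "dr": [0, 0, 0.95], "grip": 0}, {"linear": [0, 0, 0], "dr": [0, 0, 0.95], "grip": 0}, {"linear": [0, 0, 0], "dr": [0, 0, 0.95], "grip": 0}, {"linear": [0, 0, 0], "dr": [0, 0, 0.95], "grip": 0}]'

```text
clock: 37.25
tool_pos: [439.7, -250.3, 261.0]
tool_rot: [-180.0, -0.0, 86.1]
force: [0.5, -0.3, -2.3]
opening: 61.3
grip_force: 50.9
```

Emit:
carry_out --motion '[{"linear": [0, 0, 0], "dr": [0, 0, 0.95], "grip": 0}, {"linear": [0, 0, 0], "dr": [0, 0, 0.95], "grip": 0}, {"linear": [0, 0, 0], "dr": [0, 0, 0.95], "grip": 0}, {"linear": [0, 0, 0], "dr": [0, 0, 0.95], "grip": 0}, {"linear": [0, 0, 0], "dr": [0, 0, 0.95], "grip": 0}]'

```text
clock: 37.88
tool_pos: [439.7, -250.3, 260.9]
tool_rot: [-180.0, -0.0, 64.3]
force: [0.9, 0.2, -1.6]
opening: 61.3
grip_force: 50.9
```

Emit:
carry_out --motion '[{"linear": [0, 0, 0], "dr": [0, 0, 0.95], "grip": 0}, {"linear": [0, 0, 0], "dr": [0, 1, 0], "grip": 0}, {"linear": [0, 0, 0], "dr": [0, 1, 0], "grip": 0}, {"linear": [0, 0, 0], "dr": [0, 1, 0], "grip": 0}, {"linear": [0, 0, 0], "dr": [0, 1, 0], "grip": 0}]'

```text
clock: 38.5
tool_pos: [439.7, -250.4, 261.1]
tool_rot: [180.0, -18.5, 60.1]
force: [-0.1, 0.2, -1.2]
opening: 61.0
grip_force: 50.9
```

```bash
python3 - <<'E'
from h import *
to(440,-250,176,60); print(get_obs()['qpos'].round(1))
E
```

```text
at [ 439.7 -250.4  261.1] [180.  -18.5  60.1] q7 0 clk 38.5 | units [0.02 0.   3.4 ] turn 0.03 units (deg -0.1)
[ 55.5  34.3 -32.  113.8  -1.9  35.6  -0. ]
```

Emit:
carry_out --motion '[{"linear": [0, 0, 0], "dr": [0, 1, 0], "grip": 0}, {"linear": [0, 0, 0], "dr": [0, 1, 0], "grip": 0}, {"linear": [0, 0, 0], "dr": [0, 1, 0], "grip": 0}, {"linear": [0, 0, 0], "dr": [0, 1, 0], "grip": 0}, {"linear": [0, 0, 0], "dr": [0, 1, 0], "grip": 0}]'

```text
clock: 39.12
tool_pos: [439.6, -250.8, 261.0]
tool_rot: [180.0, -41.4, 60.1]
force: [-0.1, -0.3, -1.6]
opening: 61.1
grip_force: 51.0
```

Emit:
carry_out --motion '[{"linear": [0, 0, 0], "dr": [0, 1, 0], "grip": 0}, {"linear": [0, 0, 0], "dr": [0, 1, 0], "grip": 0}, {"linear": [0, 0, 0], "dr": [0, 1, 0], "grip": 0}, {"linear": [0, 0, 0], "dr": [0, 1, 0], "grip": 0}]'

```text
clock: 39.62
tool_pos: [439.6, -251.0, 260.8]
tool_rot: [180.0, -59.7, 60.0]
force: [-0.4, 0.4, -2.9]
opening: 61.1
grip_force: 51.0
```

```bash
python3 - <<'E'
from h import *
print(get_obs()['qpos'].round(1))
E
```

```text
[ 82.1  55.7 -57.4 111.2 -22.5  42.4  24.9]
```

Emit:
carry_out --motion '[{"linear": [0, 0, 0], "dr": [0, 1, 0], "grip": 0}, {"linear": [0, 0, 0], "dr": [0, 1, 0], "grip": 0}, {"linear": [0, 0, 0], "dr": [0, 0.6, 0], "grip": 0}, {"linear": [0, 0, 0], "dr": [0, 0, 0], "grip": 0}]'

```text
clock: 40.12
tool_pos: [439.6, -250.9, 260.7]
tool_rot: [-179.8, -71.5, 59.9]
force: [0.4, 0.5, -1.6]
opening: 61.2
grip_force: 51.1
```

```bash
python3 - <<'E'
from h import *
s=get_obs(); print(s['qpos'].round(1),s['tool_pos'].round(1),s['tool_rot'].round(1))
p=shot('scene','s8'); q=shot('wrist','w8')
cv2.imwrite('pics/c8.png',np.hstack([cv2.resize(p['color'][60:270,220:500,::-1],(400,300)),cv2.resize(q['color'][:,:,::-1],(400,300))]))
E
```

```text
[ 85.9  63.3 -61.7 110.3 -26.   45.5  29.2] [ 439.6 -250.9  260.7] [-179.8  -71.5   59.9]
```

View pics/c8.png

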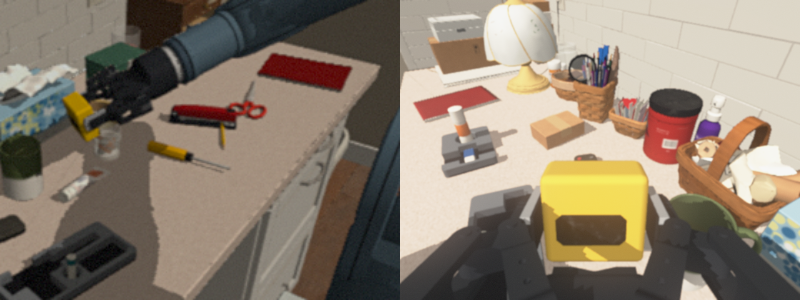

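The tape is held firmly and nearly upright, at (85,110) in the scene half. I'll work out the shift that sets it down in open space near (460,-190).

```bash
cat >> h.py <<'E'
from scipy.spatial.transform import Rotation as Ro
def wd(d):
    s=get_obs(); R=Ro.from_euler('xyz',s['tool_rot'],degrees=True).as_matrix()
    print(s['tool_pos'].round(1),s['qpos'].round(0),'units',(R.T@np.array(d)/25).round(2))
    return R
E
python3 - <<'E'
from h import *
R=wd([-53,-66,0]); wd([0,0,-25]); print(get_obs()['tool_pos']+R[:,2]*155)
E
```

```text
[ 439.8 -250.6  261.4] [ 86.  63. -62. 110. -26.  45.  29.] units [-1.07 -0.52 -3.17]
[ 439.8 -250.6  261.4] [ 86.  63. -62. 110. -26.  45.  29.] units [-0.95 -0.    0.32]
[ 513.03483527 -123.19437122  212.01348214]
```

Emit:
carry_out --motion '[{"linear": [-0.27, -0.13, -0.79], "dr": [0, 0, 0], "grip": 0}, {"linear": [-0.27, -0.13, -0.79], "dr": [0, 0, 0], "grip": 0}, {"linear": [-0.27, -0.13, -0.79], "dr": [0, 0, 0], "grip": 0}, {"linear": [-0.27, -0.13, -0.79], "dr": [0, 0, 0], "grip": 0}]'

```text
clock: 40.72
tool_pos: [386.6, -316.9, 261.3]
tool_rot: [179.9, -71.4, 60.3]
force: [0.1, -1.0, -2.4]
opening: 61.2
grip_force: 51.0
```

Emit:
carry_out --motion '[{"linear": [-0.95, 0, 0.32], "dr": [0, 0, 0], "grip": 0}, {"linear": [-0.95, 0, 0.32], "dr": [0, 0, 0], "grip": 0}, {"linear": [-0.95, 0, 0.32], "dr": [0, 0, 0], "grip": 0}, {"linear": [-0.95, 0, 0.32], "dr": [0, 0, 0], "grip": 0}, {"linear": [-0.95, 0, 0.32], "dr": [0, 0, 0], "grip": 0}]'

```text
clock: 41.35
tool_pos: [387.3, -316.6, 135.1]
tool_rot: [179.8, -71.4, 60.3]
force: [-0.4, -0.0, -2.3]
opening: 61.1
grip_force: 51.2
```

```bash
python3 - <<'E'
from h import *
R=wd([0,0,-25]); print(get_obs()['tool_rot'].round(1),get_obs()['tool_pos']+R[:,2]*155)
p=shot('scene'); W=cloud(p)
hsv=cv2.cvtColor(p['color'],cv2.COLOR_RGB2HSV)
m=(p['range_z']>0)&(hsv[...,0]>20)&(hsv[...,0]<32)&(hsv[...,1]>150)&(abs(W[...,0]-460)<60)&(abs(W[...,1]+190)<60)
P=W[m]; print(len(P),P.min(0).round(),P.max(0).round())
E
```

```text
[ 387.3 -316.6  135.1] [ 89.  74. -52. 105. -18.  50.  37.] units [-0.95 -0.    0.32]
[179.8 -71.4  60.3] [ 460.48285466 -189.28119076   85.57108818]
337 [ 422. -219.   52.] [ 494. -152.  111.]
```

Emit:
carry_out --motion '[{"linear": [-0.76, 0, 0.26], "dr": [0, 0, 0], "grip": 0}, {"linear": [-0.57, 0, 0.19], "dr": [0, 0, 0], "grip": 0}, {"linear": [-0.1, 0, 0.03], "dr": [0, 0, 0], "grip": 0}, {"linear": [0, 0, 0], "dr": [0, 0, 0], "grip": 0}]'

```text
clock: 41.9
tool_pos: [387.1, -316.3, 98.2]
tool_rot: [180.0, -71.5, 60.1]
force: [-0.2, -0.8, -2.2]
opening: 60.9
grip_force: 51.1
```

Emit:
carry_out --motion '[{"linear": [-0.11, 0, 0.04], "dr": [0, 0, 0], "grip": 0}, {"linear": [0, 0, 0], "dr": [0, 0, 0], "grip": 0}]'

```text
clock: 42.15
tool_pos: [387.0, -316.3, 95.1]
tool_rot: [180.0, -71.5, 60.1]
force: [-0.0, 0.0, -1.4]
opening: 60.9
grip_force: 51.1
```

Emit:
carry_out --motion '[{"linear": [-0.11, 0, 0.04], "dr": [0, 0, 0], "grip": 0}, {"linear": [0, 0, 0], "dr": [0, 0, 0], "grip": 0}]'

```text
clock: 42.4
tool_pos: [387.0, -316.2, 91.8]
tool_rot: [-180.0, -71.5, 60.1]
force: [-0.1, 0.1, -1.7]
opening: 61.2
grip_force: 51.1
```

```bash
python3 - <<'E'
from h import *
R=wd([0,0,-25])
p=shot('scene'); W=cloud(p)
hsv=cv2.cvtColor(p['color'],cv2.COLOR_RGB2HSV)
m=(p['range_z']>0)&(hsv[...,0]>20)&(hsv[...,0]<32)&(hsv[...,1]>150)&(abs(W[...,0]-460)<60)&(abs(W[...,1]+190)<60)
P=W[m]; print(len(P),P.min(0).round(),P.max(0).round())
E
```

```text
[ 387.  -316.2   91.8] [ 88.  78. -50. 103. -16.  49.  39.] units [-0.95  0.    0.32]
325 [ 424. -219.    9.] [ 496. -152.   69.]
```

Emit:
carry_out --motion '[{"linear": [-0.08, 0, 0.03], "dr": [0, 0, 0], "grip": 0}, {"linear": [0, 0, 0], "dr": [0, 0, 0], "grip": 0}]'

```text
clock: 42.7
tool_pos: [387.1, -316.1, 89.7]
tool_rot: [-180.0, -71.5, 60.1]
force: [0.4, 0.4, -2.3]
opening: 61.3
grip_force: 51.1
```

Emit:
carry_out --motion '[{"linear": [-0.08, 0, 0.03], "dr": [0, 0, 0], "grip": 0}, {"linear": [0, 0, 0], "dr": [0, 0, 0], "grip": 0}]'

```text
clock: 42.95
tool_pos: [387.4, -316.0, 88.6]
tool_rot: [180.0, -71.6, 60.2]
force: [-1.8, -2.6, 4.1]
opening: 60.9
grip_force: 51.7
```

Emit:
carry_out --motion '[{"linear": [-0.2, 0, 0], "dr": [0, 0.5, 0], "grip": 0}, {"linear": [-0.2, 0, 0], "dr": [0, 0.5, 0], "grip": 0}, {"linear": [0, 0, 0], "dr": [0, 0, 0], "grip": 0}]'

```text
clock: 43.32
tool_pos: [385.1, -318.7, 76.7]
tool_rot: [-179.6, -76.2, 59.6]
force: [0.6, 0.3, -2.3]
opening: 61.4
grip_force: 51.1
```

```bash
python3 - <<'E'
from h import *
R=wd([0,0,-25]);s=get_obs();print(s['tool_rot'].round(1),s['force'].round(1))
p=shot('scene','s9'); W=cloud(p)
hsv=cv2.cvtColor(p['color'],cv2.COLOR_RGB2HSV)
m=(p['range_z']>0)&(hsv[...,0]>20)&(hsv[...,0]<32)&(hsv[...,1]>150)&(abs(W[...,0]-460)<60)&(abs(W[...,1]+190)<60)
P=W[m]; print(len(P),P.min(0).round(),P.max(0).round())
E
```

```text
[ 385.1 -318.7   76.7] [ 89.  82. -50. 101. -17.  52.  41.] units [-0.97  0.    0.24]
[-179.6  -76.2   59.6] [ 0.6  0.3 -2.3]
332 [ 423. -222.    8.] [ 495. -153.   65.]
```

Emit:
carry_out --motion '[{"linear": [-0.05, 0, 0.01], "dr": [0, 0, 0], "grip": 0}, {"linear": [0, 0, 0], "dr": [0, 0, 0], "grip": 0}, {"linear": [0, 0, 0], "dr": [0, 0, 0], "grip": 0.8}, {"linear": [0, 0, 0], "dr": [0, 0, 0], "grip": 1}, {"linear": [0, 0, 0], "dr": [0, 0, 0], "grip": 1}]'

```text
clock: 44.0
tool_pos: [385.7, -318.6, 77.2]
tool_rot: [179.9, -76.1, 60.2]
force: [-0.1, -0.4, 0.8]
opening: 85.6
grip_force: 0.0
```

Emit:
carry_out --motion '[{"linear": [0, 0, -0.5], "dr": [0, 0, 0], "grip": 1}, {"linear": [0, 0, -0.9], "dr": [0, 0, 0], "grip": 1}, {"linear": [0.2, 0, -0.9], "dr": [0, 0, 0], "grip": 1}, {"linear": [0.5, 0, -0.9], "dr": [0, 0, 0], "grip": 1}, {"linear": [0.8, 0, -0.6], "dr": [0, 0, 0], "grip": 1}]'

```text
clock: 44.62
tool_pos: [343.3, -392.3, 136.8]
tool_rot: [-179.9, -76.0, 59.9]
force: [0.5, 0.2, 0.4]
opening: 85.5
grip_force: 0.0
```

```bash
python3 - <<'E'
from h import *
wd([0,0,25])
p=shot('top','t9'); W=cloud(p)
hsv=cv2.cvtColor(p['color'],cv2.COLOR_RGB2HSV)
m=(p['range_z']>0)&(hsv[...,0]>20)&(hsv[...,0]<32)&(hsv[...,1]>150)&(abs(W[...,0]-460)<70)&(abs(W[...,1]+190)<80)
P=W[m]; print(len(P),P.min(0).round(),P.max(0).round(),cv2.minAreaRect(P[P[:,2]>45][:,:2].astype(np.float32)))
E
```

```text
[ 343.3 -392.3  136.8] [ 94.  75. -51.  98. -17.  63.  38.] units [ 0.97 -0.   -0.24]
398 [ 427. -224.   -4.] [ 490. -164.   64.] ((459.030029296875, -190.1879119873047), (30.033344268798828, 61.917537689208984), 60.4200325012207)
```

The tape stands upright again with its case centre at (459,-190), length axis at -30°. I'll go back to a vertical tool and turn to grip across it.

Emit:
carry_out --motion '[{"linear": [0.97, 0, -0.24], "dr": [0, 0, 0], "grip": 1}, {"linear": [0.97, 0, -0.24], "dr": [0, 0, 0], "grip": 1}, {"linear": [0.97, 0, -0.24], "dr": [0, 0, 0], "grip": 1}, {"linear": [0.97, 0, -0.24], "dr": [0, 0, 0], "grip": 1}, {"linear": [0.97, 0, -0.24], "dr": [0, 0, 0], "grip": 1}]'

```text
clock: 45.3
tool_pos: [344.2, -390.3, 262.6]
tool_rot: [179.9, -76.1, 60.2]
force: [1.6, -0.3, 1.1]
opening: 85.2
grip_force: 0.0
```

Emit:
carry_out --motion '[{"linear": [0.97, 0, -0.24], "dr": [0, 0, 0], "grip": 1}, {"linear": [0, 0, 0], "dr": [0, -1, 0], "grip": 1}, {"linear": [0, 0, 0], "dr": [0, -1, 0], "grip": 1}, {"linear": [0, 0, 0], "dr": [0, -1, 0], "grip": 1}, {"linear": [0, 0, 0], "dr": [0, -1, 0], "grip": 1}]'

```text
clock: 45.92
tool_pos: [344.2, -390.4, 286.8]
tool_rot: [180.0, -57.6, 60.1]
force: [-0.1, 0.5, -0.3]
opening: 85.5
grip_force: 0.0
```

Emit:
carry_out --motion '[{"linear": [0, 0, 0], "dr": [0, -1, 0], "grip": 1}, {"linear": [0, 0, 0], "dr": [0, -1, 0], "grip": 1}, {"linear": [0, 0, 0], "dr": [0, -1, 0], "grip": 1}, {"linear": [0, 0, 0], "dr": [0, -1, 0], "grip": 1}, {"linear": [0, 0, 0], "dr": [0, -1, 0], "grip": 1}]'

```text
clock: 46.55
tool_pos: [344.2, -390.4, 286.5]
tool_rot: [180.0, -34.6, 60.1]
force: [0.7, 0.8, -0.1]
opening: 85.2
grip_force: 0.0
```

Emit:
carry_out --motion '[{"linear": [0, 0, 0], "dr": [0, -1, 0], "grip": 1}, {"linear": [0, 0, 0], "dr": [0, -1, 0], "grip": 1}, {"linear": [0, 0, 0], "dr": [0, -1, 0], "grip": 1}, {"linear": [0, 0, 0], "dr": [0, -1, 0], "grip": 1}, {"linear": [0, 0, 0], "dr": [0, -1, 0], "grip": 1}]'

```text
clock: 47.18
tool_pos: [344.3, -390.3, 286.6]
tool_rot: [180.0, -11.7, 60.1]
force: [-0.1, 0.1, -0.9]
opening: 85.4
grip_force: 0.0
```

Emit:
carry_out --motion '[{"linear": [0, 0, 0], "dr": [0, -1, 0], "grip": 1}, {"linear": [0, 0, 0], "dr": [0, -1, 0], "grip": 1}, {"linear": [0, 0, 0], "dr": [0, -0.6, 0], "grip": 1}, {"linear": [0, 0, 0], "dr": [0, 0, 0], "grip": 1}]'

```text
clock: 47.68
tool_pos: [344.7, -389.9, 286.6]
tool_rot: [180.0, 0.0, 60.2]
force: [-0.0, -0.7, 0.1]
opening: 85.4
grip_force: 0.0
```

```bash
python3 - <<'E'
from h import *
to(459,-190,250,150.4); wd([0,0,0]); print(get_obs()['tool_rot'])
E
```

```text
at [ 344.7 -389.9  286.6] [180.    0.   60.2] q7 -4 clk 47.675 | units [ 9.21 -0.01  1.46] turn 19.59 units (deg -89.8)
[ 344.7 -389.9  286.6] [ 65.  31. -27. 112.  20.  42.  -4.] units [0. 0. 0.]
[1.79970207e+02 2.68521730e-02 6.02044634e+01]
```

Emit:
carry_out --motion '[{"linear": [0.92, 0, 0], "dr": [0, 0, 0], "grip": 1}, {"linear": [0.92, 0, 0], "dr": [0, 0, 0], "grip": 1}, {"linear": [0.92, 0, 0], "dr": [0, 0, 0], "grip": 1}, {"linear": [0.92, 0, 0], "dr": [0, 0, 0], "grip": 1}, {"linear": [0.92, 0, 0], "dr": [0, 0, 0], "grip": 1}]'

```text
clock: 48.3
tool_pos: [401.7, -290.4, 286.2]
tool_rot: [-180.0, -0.1, 60.1]
force: [0.6, -0.3, 0.2]
opening: 85.2
grip_force: 0.0
```

Emit:
carry_out --motion '[{"linear": [0.92, 0, 0], "dr": [0, 0, 0], "grip": 1}, {"linear": [0.92, 0, 0], "dr": [0, 0, 0], "grip": 1}, {"linear": [0.92, 0, 0], "dr": [0, 0, 0], "grip": 1}, {"linear": [0.92, 0, 0], "dr": [0, 0, 0], "grip": 1}, {"linear": [0.93, 0, 0], "dr": [0, 0, 0], "grip": 1}]'

```text
clock: 48.92
tool_pos: [459.1, -190.6, 286.2]
tool_rot: [-180.0, -0.1, 60.1]
force: [0.6, 0.5, 0.6]
opening: 85.3
grip_force: 0.0
```

Emit:
carry_out --motion '[{"linear": [0, 0, 0], "dr": [0, 0, -0.985], "grip": 1}, {"linear": [0, 0, 0], "dr": [0, 0, -0.985], "grip": 1}, {"linear": [0, 0, 0], "dr": [0, 0, -0.985], "grip": 1}, {"linear": [0, 0, 0], "dr": [0, 0, -0.985], "grip": 1}, {"linear": [0, 0, 0], "dr": [0, 0, -0.985], "grip": 1}]'

```text
clock: 49.55
tool_pos: [458.8, -191.2, 286.2]
tool_rot: [-180.0, -0.1, 82.8]
force: [0.1, -0.1, -0.2]
opening: 85.3
grip_force: 0.0
```

Emit:
carry_out --motion '[{"linear": [0, 0, 0], "dr": [0, 0, -0.985], "grip": 1}, {"linear": [0, 0, 0], "dr": [0, 0, -0.985], "grip": 1}, {"linear": [0, 0, 0], "dr": [0, 0, -0.985], "grip": 1}, {"linear": [0, 0, 0], "dr": [0, 0, -0.985], "grip": 1}, {"linear": [0, 0, 0], "dr": [0, 0, -0.985], "grip": 1}]'

```text
clock: 50.18
tool_pos: [458.8, -191.2, 286.2]
tool_rot: [180.0, -0.1, 105.4]
force: [-1.0, 0.9, 0.5]
opening: 85.5
grip_force: 0.0
```

Emit:
carry_out --motion '[{"linear": [0, 0, 0], "dr": [0, 0, -0.985], "grip": 1}, {"linear": [0, 0, 0], "dr": [0, 0, -0.985], "grip": 1}, {"linear": [0, 0, 0], "dr": [0, 0, -0.985], "grip": 1}, {"linear": [0, 0, 0], "dr": [0, 0, -0.985], "grip": 1}, {"linear": [0, 0, 0], "dr": [0, 0, -0.985], "grip": 1}]'

```text
clock: 50.8
tool_pos: [458.7, -191.3, 286.2]
tool_rot: [180.0, -0.0, 127.9]
force: [-0.4, -0.2, -0.2]
opening: 85.5
grip_force: 0.0
```

Emit:
carry_out --motion '[{"linear": [0, 0, 0], "dr": [0, 0, -0.985], "grip": 1}, {"linear": [0, 0, 0], "dr": [0, 0, -0.985], "grip": 1}, {"linear": [0, 0, 0], "dr": [0, 0, -0.985], "grip": 1}, {"linear": [0, 0, 0], "dr": [0, 0, -0.985], "grip": 1}, {"linear": [0, 0, 0], "dr": [0, 0, -0.985], "grip": 1}]'

```text
clock: 51.42
tool_pos: [458.7, -191.3, 286.2]
tool_rot: [180.0, -0.0, 150.5]
force: [-0.4, 0.3, 0.5]
opening: 85.7
grip_force: 0.0
```

```bash
python3 - <<'E'
from h import *
p=shot('wrist','w10'); W=cloud(p)
m=(p['range_z']>0)&(abs(W[...,0]-459)<50)&(abs(W[...,1]+190)<45)&(W[...,2]>45)&(W[...,2]<68)
P=W[m]; print(len(P),cv2.minAreaRect(P[:,:2].astype(np.float32)))
to(459,-190,201,150.4); wd([0,0,0])
E
```

```text
4178 ((459.0912780761719, -191.66685485839844), (29.97920036315918, 61.83208465576172), 60.0052604675293)
at [ 458.7 -191.4  286.2] [180.   -0.  150.7] q7 46 clk 51.475 | units [0.02 0.05 3.41] turn 0.06 units (deg -0.3)
[ 458.7 -191.4  286.2] [ 56.  36. -50. 114.  37.  48.  46.] units [0. 0. 0.]
```

View pics/w10.png

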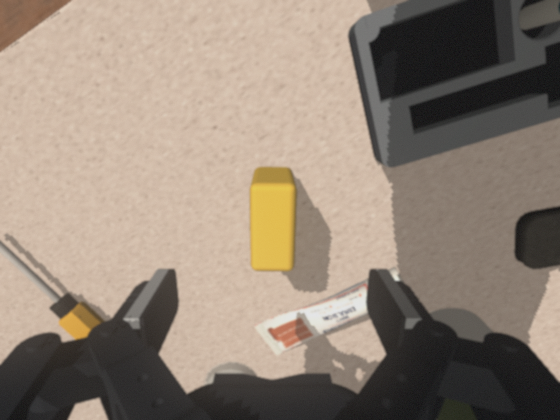

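The tape stands centred between the fingers at (273,220). I'll grip and lift it.

Emit:
carry_out --motion '[{"linear": [0.02, 0.02, 0.85], "dr": [0, 0, 0], "grip": 1}, {"linear": [0, 0, 0.85], "dr": [0, 0, 0], "grip": 1}, {"linear": [0, 0, 0.85], "dr": [0, 0, 0], "grip": 1}, {"linear": [0, 0, 0.85], "dr": [0, 0, 0], "grip": 1}, {"linear": [0, 0, 0], "dr": [0, 0, 0], "grip": 0}]' --squeeze 40

```text
clock: 52.1
tool_pos: [458.1, -190.3, 200.2]
tool_rot: [180.0, -0.2, 150.3]
force: [-0.2, 0.0, -0.5]
opening: 69.6
grip_force: 0.0
```

Emit:
carry_out --motion '[{"linear": [0, 0, 0], "dr": [0, 0, 0], "grip": 0}, {"linear": [0, 0, 0], "dr": [0, 0, 0], "grip": 0}, {"linear": [0, 0, 0], "dr": [0, 0, 0], "grip": 0}, {"linear": [0, 0, 0], "dr": [0, 0, 0], "grip": 0}, {"linear": [0, 0, 0], "dr": [0, 0, 0], "grip": 0}]'

```text
clock: 52.72
tool_pos: [459.1, -190.6, 202.0]
tool_rot: [-180.0, 0.1, 150.4]
force: [-1.8, 0.3, 7.1]
opening: 29.1
grip_force: 39.9
```

Emit:
carry_out --motion '[{"linear": [0, 0, -0.6], "dr": [0, 0, 0], "grip": 0}, {"linear": [0, 0, -0.9], "dr": [0, 0, 0], "grip": 0}, {"linear": [0, 0, -0.6], "dr": [0, 0, 0], "grip": 0}]'

```text
clock: 53.1
tool_pos: [458.9, -190.5, 255.1]
tool_rot: [180.0, 0.1, 150.4]
force: [0.7, 0.1, -2.4]
opening: 29.4
grip_force: 40.0
```

```bash
python3 - <<'E'
from h import *
to(415.7,-33.4,206,77.8); wd([0,0,0])
E
```

```text
at [ 458.9 -190.5  255.1] [1.800e+02 1.000e-01 1.504e+02] q7 43 clk 53.1 | units [4.6  4.61 1.96] turn 15.84 units (deg -72.6)
[ 458.9 -190.5  255.1] [ 54.  38. -47. 115.  40.  44.  43.] units [0. 0. 0.]
```

Emit:
carry_out --motion '[{"linear": [0, 0, 0], "dr": [0, 0, 0.99], "grip": 0}, {"linear": [0, 0, 0], "dr": [0, 0, 0.99], "grip": 0}, {"linear": [0, 0, 0], "dr": [0, 0, 0.99], "grip": 0}, {"linear": [0, 0, 0], "dr": [0, 0, 0.99], "grip": 0}, {"linear": [0, 0, 0], "dr": [0, 0, 0.99], "grip": 0}]'

```text
clock: 53.72
tool_pos: [458.6, -190.4, 254.0]
tool_rot: [180.0, 0.0, 127.6]
force: [-0.4, 0.3, -1.8]
opening: 29.6
grip_force: 40.0
```

Emit:
carry_out --motion '[{"linear": [0, 0, 0], "dr": [0, 0, 0.99], "grip": 0}, {"linear": [0, 0, 0], "dr": [0, 0, 0.99], "grip": 0}, {"linear": [0, 0, 0], "dr": [0, 0, 0.99], "grip": 0}, {"linear": [0, 0, 0], "dr": [0, 0, 0.99], "grip": 0}, {"linear": [0, 0, 0], "dr": [0, 0, 0.99], "grip": 0}]'

```text
clock: 54.35
tool_pos: [458.6, -190.4, 254.0]
tool_rot: [180.0, -0.0, 104.9]
force: [-0.5, 1.0, -2.9]
opening: 29.6
grip_force: 40.0
```

Emit:
carry_out --motion '[{"linear": [0, 0, 0], "dr": [0, 0, 0.99], "grip": 0}, {"linear": [0, 0, 0], "dr": [0, 0, 0.99], "grip": 0}, {"linear": [0, 0, 0], "dr": [0, 0, 0.99], "grip": 0}, {"linear": [0, 0, 0], "dr": [0, 0, 0.99], "grip": 0}, {"linear": [0, 0, 0], "dr": [0, 0, 0.99], "grip": 0}]'

```text
clock: 54.98
tool_pos: [458.7, -190.3, 254.0]
tool_rot: [180.0, -0.0, 82.2]
force: [-0.7, -0.7, -1.7]
opening: 29.4
grip_force: 40.0
```

Emit:
carry_out --motion '[{"linear": [0, 0, 0], "dr": [0, 0, 0.99], "grip": 0}, {"linear": [0, 0, 0], "dr": [0, 0, 0], "grip": 0}]'

```text
clock: 55.22
tool_pos: [458.7, -190.3, 254.0]
tool_rot: [180.0, 0.0, 77.9]
force: [0.2, 1.6, -1.9]
opening: 29.5
grip_force: 40.0
```

```bash
python3 - <<'E'
from h import *
to(415.7,-33.4,255,77.8); wd([0,0,0])
E
```

```text
at [ 458.7 -190.3  254. ] [180.    0.   77.9] q7 -18 clk 55.225 | units [ 5.77 -3.   -0.04] turn 0.01 units (deg -0.1)
[ 458.7 -190.3  254. ] [ 41.  33. -30. 116.  26.  38. -18.] units [0. 0. 0.]
```

Emit:
carry_out --motion '[{"linear": [0.96, -0.5, 0], "dr": [0, 0, 0], "grip": 0}, {"linear": [0.96, -0.5, 0], "dr": [0, 0, 0], "grip": 0}, {"linear": [0.96, -0.5, 0], "dr": [0, 0, 0], "grip": 0}, {"linear": [0.96, -0.5, 0], "dr": [0, 0, 0], "grip": 0}, {"linear": [0.96, -0.5, 0], "dr": [0, 0, 0], "grip": 0}]'

```text
clock: 55.85
tool_pos: [422.8, -59.1, 253.8]
tool_rot: [180.0, -0.0, 77.9]
force: [0.1, 0.9, -3.0]
opening: 29.6
grip_force: 40.1
```

Emit:
carry_out --motion '[{"linear": [0.96, -0.5, 0], "dr": [0, 0, 0], "grip": 0}, {"linear": [0, 0, 0.6], "dr": [0, 0, 0], "grip": 0}, {"linear": [0, 0, 0], "dr": [0, 0, 0], "grip": 0}]'

```text
clock: 56.22
tool_pos: [415.5, -34.3, 237.8]
tool_rot: [-179.9, 0.0, 77.9]
force: [-0.6, 0.6, -2.1]
opening: 29.3
grip_force: 40.0
```

```bash
python3 - <<'E'
from h import *
to(415.7,-33.4,206.5,77.8); wd([0,0,0])
p=shot('wrist','w11'); q=shot('scene')
cv2.imwrite('pics/c11.png',np.hstack([cv2.resize(q['color'][150:300,180:380,::-1],(400,300),interpolation=cv2.INTER_CUBIC),cv2.resize(p['color'][:,:,::-1],(400,300))]))
E
```

```text
at [415.5 -34.3 237.8] [-179.9    0.    77.9] q7 -40 clk 56.225 | units [0.04 0.   1.25] turn 0.01 units (deg -0.1)
[415.5 -34.3 237.8] [ 24.  29. -30. 127.  28.  31. -40.] units [0. 0. 0.]
```

View pics/c11.png

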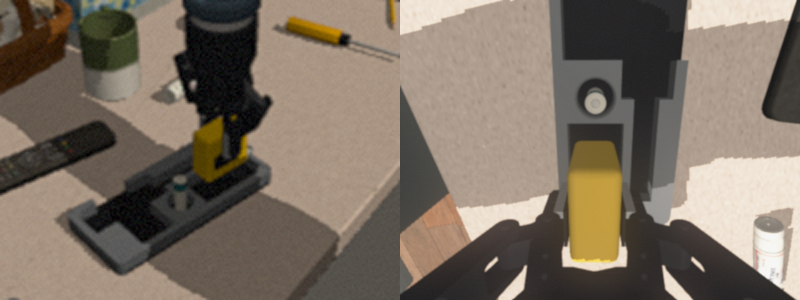

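The tape is lined up over its bed, with the cell standing in its well at (595,100). I'll lower the tape and release.

Emit:
carry_out --motion '[{"linear": [0.03, 0, 0.5], "dr": [0, 0, 0], "grip": 0}, {"linear": [0, 0, 0.5], "dr": [0, 0, 0], "grip": 0}, {"linear": [0, 0, 0.2], "dr": [0, 0, 0], "grip": 0}, {"linear": [0, 0, 0], "dr": [0, 0, 0], "grip": 0}]'

```text
clock: 56.82
tool_pos: [415.8, -33.0, 208.0]
tool_rot: [-179.9, 0.0, 77.8]
force: [-0.5, -0.1, -1.2]
opening: 29.6
grip_force: 40.1
```

Emit:
carry_out --motion '[{"linear": [0, 0, 0.03], "dr": [0, 0, 0], "grip": 0}, {"linear": [0, 0, 0], "dr": [0, 0, 0], "grip": 0.5}, {"linear": [0, 0, 0], "dr": [0, 0, 0], "grip": 0.65}, {"linear": [0, 0, 0], "dr": [0, 0, 0], "grip": 0.65}, {"linear": [0, 0, -0.6], "dr": [0, 0, 0], "grip": 0.65}]'

```text
clock: 57.45
tool_pos: [415.6, -33.0, 222.9]
tool_rot: [-179.9, 0.0, 77.8]
force: [0.8, 0.8, -0.5]
opening: 55.6
grip_force: 0.0
```

Emit:
carry_out --motion '[{"linear": [0, 0, -1], "dr": [0, 0, 0], "grip": 0.65}, {"linear": [0, 0, -1], "dr": [0, 0, 0], "grip": 0.65}, {"linear": [-0.5, 0, -0.6], "dr": [0, 0, 0], "grip": 0.65}, {"linear": [-1, 0.3, 0], "dr": [0, 0, 0], "grip": 0.65}, {"linear": [-1, 0.3, 0], "dr": [0, 0, 0], "grip": 0.65}]'

```text
clock: 58.08
tool_pos: [417.6, -98.0, 289.1]
tool_rot: [179.9, 0.0, 77.8]
force: [-0.7, 0.4, 0.2]
opening: 55.6
grip_force: 0.0
```

```bash
python3 - <<'E'
from h import *
p=shot('wrist'); W=cloud(p)
for n,c,z0 in (('tape',(416,-34),50),('cell',(428,24),40)):
  m=(p['range_z']>0)&(abs(W[...,0]-c[0])<28)&(abs(W[...,1]-c[1])<40)&(W[...,2]>z0)&(W[...,2]<75)
  if n=='cell': m&=abs(W[...,1]-c[1])<20
  P=W[m]; print(n,len(P),cv2.minAreaRect(P[:,:2].astype(np.float32)) if len(P) else 0,np.percentile(P[:,2],[5,50,95]).round(1) if len(P) else 0)
q=shot('top'); print([ (round(d['p'],2),np.round(d['at'])) for d in models.cut_out('screwdriver',q)[:2]])
to(494,-384,270,7); wd([0,0,0])
E
```

```text
tape 5346 ((416.0345764160156, -33.6593017578125), (61.503334045410156, 30.025278091430664), 77.03028106689453) [62.1 64.5 65.7]
cell 655 ((428.39678955078125, 23.099075317382812), (13.875540733337402, 13.970714569091797), 52.084468841552734) [44.9 53.7 55.6]
[(0.77, array([432., 209.]))]
at [417.4 -98.4 288.6] [180.    0.   77.6] q7 -26 clk 58.225 | units [-10.51   5.44   0.74] turn 15.41 units (deg -70.6)
[417.4 -98.4 288.6] [ 36.  24. -34. 124.  22.  38. -26.] units [0. 0. 0.]
```

Emit:
carry_out --motion '[{"linear": [-0.93, 0.2, 0], "dr": [0, 0, 0], "grip": 0.65}, {"linear": [-0.93, 0.2, 0], "dr": [0, 0, 0], "grip": 0.65}, {"linear": [-0.93, 0.2, 0], "dr": [0, 0, 0], "grip": 0.65}, {"linear": [-0.93, 0.2, 0], "dr": [0, 0, 0], "grip": 0.65}, {"linear": [-0.93, 0.2, 0], "dr": [0, 0, 0], "grip": 0.65}]'

```text
clock: 58.85
tool_pos: [417.6, -215.8, 288.4]
tool_rot: [180.0, -0.0, 77.9]
force: [0.9, -0.1, 0.2]
opening: 55.5
grip_force: 0.0
```

Emit:
carry_out --motion '[{"linear": [-0.93, 0.2, 0], "dr": [0, 0, 0], "grip": 0.65}, {"linear": [-0.93, 0.2, 0], "dr": [0, 0, 0], "grip": 0.65}, {"linear": [-0.93, 0.2, 0], "dr": [0, 0, 0], "grip": 0.65}, {"linear": [-0.93, 0.2, 0], "dr": [0, 0, 0], "grip": 0.65}, {"linear": [-0.93, 0.2, 0], "dr": [0, 0, 0], "grip": 0.65}]'

```text
clock: 59.48
tool_pos: [417.8, -334.6, 288.4]
tool_rot: [180.0, -0.0, 77.9]
force: [0.7, -0.2, 0.4]
opening: 55.5
grip_force: 0.0
```

Emit:
carry_out --motion '[{"linear": [-0.93, 0.2, 0], "dr": [0, 0, 0], "grip": 0.65}, {"linear": [-0.93, 0.2, 0], "dr": [0, 0, 0], "grip": 0.65}, {"linear": [0.16, 0.76, 0], "dr": [0, 0, 0], "grip": 0.65}, {"linear": [0.16, 0.76, 0], "dr": [0, 0, 0], "grip": 0.65}, {"linear": [0.16, 0.76, 0], "dr": [0, 0, 0], "grip": 0.65}]'

```text
clock: 60.1
tool_pos: [476.6, -381.7, 288.4]
tool_rot: [180.0, -0.1, 77.9]
force: [-0.2, 0.3, -0.3]
opening: 55.7
grip_force: 0.0
```

Emit:
carry_out --motion '[{"linear": [0.16, 0.76, 0], "dr": [0, 0, 0], "grip": 0.65}, {"linear": [0, 0, 0], "dr": [0, 0, 1], "grip": 0.65}, {"linear": [0, 0, 0], "dr": [0, 0, 1], "grip": 0.65}, {"linear": [0, 0, 0], "dr": [0, 0, 1], "grip": 0.65}, {"linear": [0, 0, 0], "dr": [0, 0, 1], "grip": 0.65}]'

```text
clock: 60.72
tool_pos: [495.5, -381.6, 288.4]
tool_rot: [-180.0, -0.1, 59.4]
force: [0.3, 0.6, -0.2]
opening: 56.1
grip_force: 0.0
```

Emit:
carry_out --motion '[{"linear": [0, 0, 0], "dr": [0, 0, 1], "grip": 0.65}, {"linear": [0, 0, 0], "dr": [0, 0, 1], "grip": 0.65}, {"linear": [0, 0, 0], "dr": [0, 0, 1], "grip": 0.65}, {"linear": [0, 0, 0], "dr": [0, 0, 1], "grip": 0.65}, {"linear": [0, 0, 0], "dr": [0, 0, 1], "grip": 0.65}]'

```text
clock: 61.35
tool_pos: [495.5, -381.7, 288.3]
tool_rot: [-180.0, -0.1, 36.5]
force: [-0.2, -0.1, 0.2]
opening: 55.0
grip_force: 0.0
```

Emit:
carry_out --motion '[{"linear": [0, 0, 0], "dr": [0, 0, 1], "grip": 0.65}, {"linear": [0, 0, 0], "dr": [0, 0, 1], "grip": 0.65}, {"linear": [0, 0, 0], "dr": [0, 0, 1], "grip": 0.65}, {"linear": [0, 0, 0], "dr": [0, 0, 1], "grip": 0.65}, {"linear": [0, 0, 0], "dr": [0, 0, 1], "grip": 0.65}]'

```text
clock: 61.98
tool_pos: [495.5, -381.6, 288.3]
tool_rot: [-179.9, -0.1, 13.6]
force: [0.1, -0.1, -0.3]
opening: 55.6
grip_force: 0.0
```

Emit:
carry_out --motion '[{"linear": [0, 0, 0], "dr": [0, 0, 1], "grip": 0.65}, {"linear": [0, 0, 0], "dr": [0, 0, 0.4], "grip": 0.65}, {"linear": [0, 0, 0], "dr": [0, 0, 0], "grip": 0.65}]'

```text
clock: 62.35
tool_pos: [495.2, -382.4, 288.0]
tool_rot: [-180.0, -0.0, 7.3]
force: [0.3, -0.1, -0.2]
opening: 55.7
grip_force: 0.0
```

```bash
python3 - <<'E'
from h import *
p=shot('wrist'); W=cloud(p); hsv=cv2.cvtColor(p['color'],cv2.COLOR_RGB2HSV)
base=(p['range_z']>0)&(W[...,0]>340)&(W[...,0]<570)&(abs(W[...,1]+384)<45)
m=base&(W[...,2]>5)&(W[...,2]<32)&(hsv[...,0]>12)&(hsv[...,0]<32)&(hsv[...,1]>150); P=W[m]
print('yellow',len(P),cv2.minAreaRect(P[:,:2].astype(np.float32)))
m=base&(W[...,2]>3)&(W[...,2]<32); P=W[m]; vx=cv2.fitLine(P[:,:2].astype(np.float32),cv2.DIST_HUBER,0,.01,.01).ravel(); print('line',vx,np.degrees(np.arctan2(vx[1],vx[0])),P[:,0].min(),P[:,0].max())
to(494,-384,178,7); wd([0,0,0])
q=shot('top'); W=cloud(q); hsv=cv2.cvtColor(q['color'],cv2.COLOR_RGB2HSV)
m=(q['range_z']>0)&(W[...,0]>420)&(W[...,0]<570)&(abs(W[...,1]+384)<35)&(W[...,2]>5)&(W[...,2]<40)&(hsv[...,0]>12)&(hsv[...,0]<32)&(hsv[...,1]>150);P=W[m]
print('top yellow',len(P), cv2.minAreaRect(P[:,:2].astype(np.float32)) if len(P)>4 else 0)
E
```

```text
yellow 2623 ((496.5511474609375, -386.66326904296875), (82.95234680175781, 19.823684692382812), 6.917501449584961)
line [ 9.93359387e-01  1.15052536e-01  4.72842194e+02 -3.88034119e+02] 6.606655 361.0417733412818 538.9575188214362
at [ 495.1 -382.7  288. ] [-180.    -0.     7.3] q7 -57 clk 62.4 | units [-0.05  0.05  4.4 ] turn 0.07 units (deg -0.3)
[ 495.1 -382.7  288. ] [ 42.  37. -12.  96.  10.  48. -57.] units [0. 0. 0.]
top yellow 223 ((495.87969970703125, -385.21014404296875), (85.38961791992188, 25.863506317138672), 6.721573829650879)
```

Emit:
carry_out --motion '[{"linear": [0.02, 0.1, 0.9], "dr": [0, 0, 0.09], "grip": 0.65}, {"linear": [0, 0, 0.9], "dr": [0, 0, 0], "grip": 0.65}, {"linear": [0, 0, 0.9], "dr": [0, 0, 0], "grip": 0.65}, {"linear": [0, 0, 0.9], "dr": [0, 0, 0], "grip": 0.65}, {"linear": [0, 0, 0.82], "dr": [0, 0, 0], "grip": 0.65}]'

```text
clock: 63.08
tool_pos: [495.3, -385.5, 175.3]
tool_rot: [-180.0, 0.0, 6.8]
force: [-0.4, -0.1, 0.5]
opening: 55.5
grip_force: 0.0
```

Emit:
carry_out --motion '[{"linear": [0, 0, 0], "dr": [0, 0, 0], "grip": 0}, {"linear": [0, 0, 0], "dr": [0, 0, 0], "grip": 0}, {"linear": [0, 0, 0], "dr": [0, 0, 0], "grip": 0}, {"linear": [0, 0, 0], "dr": [0, 0, 0], "grip": 0}, {"linear": [0, 0, 0], "dr": [0, 0, 0], "grip": 0}]'

```text
clock: 63.7
tool_pos: [495.7, -385.7, 177.7]
tool_rot: [180.0, -0.0, 6.8]
force: [0.0, -0.4, -0.6]
opening: 23.2
grip_force: 39.4
```

Emit:
carry_out --motion '[{"linear": [0, 0, -0.5], "dr": [0, 0, 0], "grip": 0}, {"linear": [0, 0, -0.9], "dr": [0, 0, 0], "grip": 0}, {"linear": [0, 0, -0.9], "dr": [0, 0, 0], "grip": 0}, {"linear": [0, 0, -0.9], "dr": [0, 0, 0], "grip": 0}, {"linear": [0, 0, 0], "dr": [0, 0, 0], "grip": 0}]'

```text
clock: 64.32
tool_pos: [496.6, -386.3, 260.6]
tool_rot: [179.8, -0.2, 6.8]
force: [-0.1, -0.1, -1.2]
opening: 23.6
grip_force: 39.5
```

```bash
python3 - <<'E'
from h import *
c,s=np.cos(np.radians(-12.2)),np.sin(np.radians(-12.2)); x=445.6+22*c-54*s; y=17.4+22*s+54*c; print(x,y)
to(x,y,270,77.8); wd([0,0,0])
q=shot('top'); W=cloud(q); p=shot('wrist','w12')
E
```

```text
478.5146886828851 65.53131276943063
at [ 496.6 -386.3  260.6] [179.8  -0.2   6.8] q7 -58 clk 64.325 | units [  1.42 -18.03  -0.38] turn -15.49 units (deg 71.0)
[ 496.6 -386.3  260.6] [ 42.  39. -12.  96.  10.  45. -58.] units [0. 0. 0.]
```

View pics/w12.png

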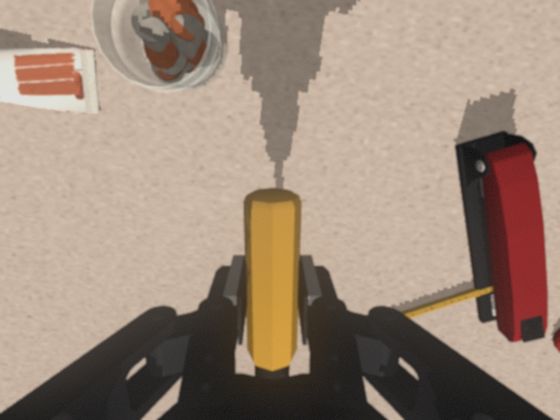

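The screwdriver is held level by the handle at (272,280). I'll bring it to the middle, turn it, then carry it to the tray.

Emit:
carry_out --motion '[{"linear": [-0.27, -0.9, 0], "dr": [0, 0, 0], "grip": 0}, {"linear": [-0.27, -0.9, 0], "dr": [0, 0, 0], "grip": 0}, {"linear": [-0.27, -0.9, 0], "dr": [0, 0, 0], "grip": 0}, {"linear": [-0.27, -0.9, 0], "dr": [0, 0, 0], "grip": 0}, {"linear": [-0.27, -0.9, 0], "dr": [0, 0, 0], "grip": 0}]'

```text
clock: 65.05
tool_pos: [448.0, -276.9, 256.5]
tool_rot: [-179.9, 0.1, 6.8]
force: [-0.4, 0.4, -0.6]
opening: 23.5
grip_force: 39.5
```

Emit:
carry_out --motion '[{"linear": [-0.27, -0.9, -0.2], "dr": [0, 0, 0], "grip": 0}, {"linear": [-0.27, -0.9, -0.2], "dr": [0, 0, 0], "grip": 0}, {"linear": [0, 0, -0.2], "dr": [0, 0, -0.97], "grip": 0}, {"linear": [0, 0, 0], "dr": [0, 0, -0.97], "grip": 0}, {"linear": [0, 0, 0], "dr": [0, 0, -0.97], "grip": 0}]'

```text
clock: 65.68
tool_pos: [429.7, -234.6, 271.7]
tool_rot: [-179.9, 0.1, 20.3]
force: [-0.4, 0.5, -1.3]
opening: 23.6
grip_force: 39.6
```

Emit:
carry_out --motion '[{"linear": [0, 0, 0], "dr": [0, 0, -0.97], "grip": 0}, {"linear": [0, 0, 0], "dr": [0, 0, -0.97], "grip": 0}, {"linear": [0, 0, 0], "dr": [0, 0, -0.97], "grip": 0}, {"linear": [0, 0, 0], "dr": [0, 0, -0.97], "grip": 0}, {"linear": [0, 0, 0], "dr": [0, 0, -0.97], "grip": 0}]'

```text
clock: 66.3
tool_pos: [429.6, -234.6, 271.5]
tool_rot: [-179.9, 0.0, 42.5]
force: [0.3, -0.7, -0.8]
opening: 23.0
grip_force: 39.6
```

Emit:
carry_out --motion '[{"linear": [0, 0, 0], "dr": [0, 0, -0.97], "grip": 0}, {"linear": [0, 0, 0], "dr": [0, 0, -0.97], "grip": 0}, {"linear": [0, 0, 0], "dr": [0, 0, -0.97], "grip": 0}, {"linear": [0, 0, 0], "dr": [0, 0, -0.97], "grip": 0}, {"linear": [0, 0, 0], "dr": [0, 0, -0.97], "grip": 0}]'

```text
clock: 66.92
tool_pos: [429.6, -234.7, 271.5]
tool_rot: [-179.9, -0.0, 64.7]
force: [-0.7, 0.4, -0.4]
opening: 23.9
grip_force: 39.6
```

Emit:
carry_out --motion '[{"linear": [0, 0, 0], "dr": [0, 0, -0.97], "grip": 0}, {"linear": [0, 0, 0], "dr": [0, 0, -0.97], "grip": 0}, {"linear": [0, 0, 0], "dr": [0, 0, -0.97], "grip": 0}, {"linear": [0, 0, 0], "dr": [0, 0, 0], "grip": 0}]'

```text
clock: 67.42
tool_pos: [429.7, -234.7, 271.7]
tool_rot: [-179.9, -0.0, 77.9]
force: [0.5, -0.4, -0.3]
opening: 23.8
grip_force: 39.6
```

```bash
python3 - <<'E'
from h import *
to(478.5,65.5,275,77.8); wd([0,0,0])
E
```

```text
at [ 429.7 -234.7  271.7] [-179.9   -0.    77.9] q7 -10 clk 67.425 | units [12.15 -0.61 -0.13] turn 0.02 units (deg -0.1)
[ 429.7 -234.7  271.7] [ 48.  30. -30. 116.  24.  40. -10.] units [0. 0. 0.]
```

Emit:
carry_out --motion '[{"linear": [1, 0, 0.2], "dr": [0, 0, 0], "grip": 0}, {"linear": [1, 0, 0.2], "dr": [0, 0, 0], "grip": 0}, {"linear": [1, 0, 0.2], "dr": [0, 0, 0], "grip": 0}, {"linear": [1, 0, 0.2], "dr": [0, 0, 0], "grip": 0}, {"linear": [1, 0, 0.2], "dr": [0, 0, 0], "grip": 0}]'

```text
clock: 68.05
tool_pos: [456.1, -111.7, 246.9]
tool_rot: [-180.0, -0.0, 77.8]
force: [0.8, -0.3, -0.6]
opening: 23.6
grip_force: 39.6
```

Emit:
carry_out --motion '[{"linear": [1, -0.05, 0], "dr": [0, 0, 0], "grip": 0}, {"linear": [1, -0.1, 0], "dr": [0, 0, 0], "grip": 0}, {"linear": [1, -0.1, 0], "dr": [0, 0, 0], "grip": 0}, {"linear": [1, -0.1, 0], "dr": [0, 0, 0], "grip": 0}, {"linear": [1, -0.1, 0], "dr": [0, 0, 0], "grip": 0}]'

```text
clock: 68.68
tool_pos: [471.2, 12.8, 247.0]
tool_rot: [-180.0, 0.0, 77.8]
force: [0.9, -0.5, -1.4]
opening: 23.6
grip_force: 39.6
```

Emit:
carry_out --motion '[{"linear": [1, -0.1, 0], "dr": [0, 0, 0], "grip": 0}, {"linear": [1, -0.06, 0], "dr": [0, 0, 0], "grip": 0}, {"linear": [0.15, 0, 0], "dr": [0, 0, 0], "grip": 0}, {"linear": [0, 0, 0], "dr": [0, 0, 0], "grip": 0}]'

```text
clock: 69.18
tool_pos: [478.5, 64.9, 247.0]
tool_rot: [-180.0, 0.0, 77.9]
force: [-0.7, -0.4, -2.3]
opening: 23.3
grip_force: 39.6
```

```bash
python3 - <<'E'
from h import *
to(478.5,65.5,183,77.8); wd([0,0,0])
p=shot('wrist','w13'); q=shot('scene')
cv2.imwrite('pics/c13.png',np.hstack([cv2.resize(q['color'][150:300,180:380,::-1],(400,300),interpolation=cv2.INTER_CUBIC),cv2.resize(p['color'][:,:,::-1],(400,300))]))
E
```

```text
at [478.5  64.9 247. ] [-180.     0.    77.9] q7 -49 clk 69.175 | units [ 0.03 -0.    2.56] turn 0.02 units (deg -0.1)
[478.5  64.9 247. ] [ 11.  32. -29. 118.  26.  36. -49.] units [0. 0. 0.]
```

View pics/c13.png

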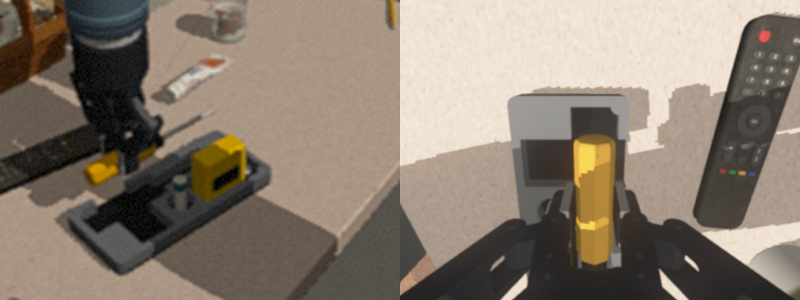

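The screwdriver is aligned over its bed, handle toward the wide end, at (595,200) in the wrist half. I'll lower it and release.

Emit:
carry_out --motion '[{"linear": [0.03, 0, 0.8], "dr": [0, 0, 0], "grip": 0}, {"linear": [0, 0, 0.8], "dr": [0, 0, 0], "grip": 0}, {"linear": [0, 0, 0.5], "dr": [0, 0, 0], "grip": 0}, {"linear": [0, 0, 0.4], "dr": [0, 0, 0], "grip": 0}, {"linear": [0, 0, 0.06], "dr": [0, 0, 0], "grip": 0}]'

```text
clock: 69.9
tool_pos: [478.7, 66.0, 182.9]
tool_rot: [-180.0, 0.0, 77.9]
force: [-0.1, -0.5, -1.4]
opening: 23.4
grip_force: 39.6
```

Emit:
carry_out --motion '[{"linear": [0, 0, 0], "dr": [0, 0, 0], "grip": 0}, {"linear": [0, 0, 0], "dr": [0, 0, 0], "grip": 0.3}, {"linear": [0, 0, 0], "dr": [0, 0, 0], "grip": 0.5}, {"linear": [0, 0, 0], "dr": [0, 0, 0], "grip": 0.5}]'

```text
clock: 70.4
tool_pos: [478.9, 66.2, 183.5]
tool_rot: [180.0, -0.0, 77.9]
force: [-0.6, -0.4, 0.3]
opening: 42.6
grip_force: 0.0
```

Emit:
carry_out --motion '[{"linear": [0, 0, -0.5], "dr": [0, 0, 0], "grip": 0.5}, {"linear": [0, 0, -1], "dr": [0, 0, 0], "grip": 0.5}, {"linear": [0, 0, -1], "dr": [0, 0, 0], "grip": 0.5}, {"linear": [0.5, 0, -0.4], "dr": [0, 0, 0], "grip": 0.5}, {"linear": [1, -0.3, 0], "dr": [0, 0, 0], "grip": 0.5}]'

```text
clock: 71.03
tool_pos: [480.1, 104.6, 256.8]
tool_rot: [179.9, -0.0, 77.8]
force: [1.0, 0.5, -1.0]
opening: 43.0
grip_force: 0.0
```

Emit:
carry_out --motion '[{"linear": [1, -0.6, 0], "dr": [0, 0, 0], "grip": 0.5}, {"linear": [1, -0.6, 0], "dr": [0, 0, 0], "grip": 0.5}, {"linear": [1, -0.6, 0], "dr": [0, 0, 0], "grip": 0.5}, {"linear": [1, -0.6, 0], "dr": [0, 0, 0], "grip": 0.5}, {"linear": [0, 0, 0], "dr": [0, 0, 0], "grip": 0.5}]'

```text
clock: 71.65
tool_pos: [440.3, 217.9, 256.0]
tool_rot: [-180.0, -0.1, 78.2]
force: [-0.3, -0.1, -0.5]
opening: 42.6
grip_force: 0.0
```

```bash
python3 - <<'E'
from h import *
p=shot('top'); W=cloud(p); q=shot('scene')
wd([0,0,0])
c,s=np.cos(np.radians(-12.2)),np.sin(np.radians(-12.2))
for n,p_ in (('top',p),('scene',q)):
  W=cloud(p_); hsv=cv2.cvtColor(p_['color'],cv2.COLOR_RGB2HSV)
  X=W[...,0]-445.6; Y=W[...,1]-17.4; tx=c*X+s*Y; ty=-s*X+c*Y
  m=(p_['range_z']>0)&(tx>0)&(tx<50)&(ty>-10)&(ty<112)&(W[...,2]<45)&(hsv[...,0]>12)&(hsv[...,0]<32)&(hsv[...,1]>150)
  P=np.c_[tx[m],ty[m]]; print(n,m.sum(),cv2.minAreaRect(P.astype(np.float32)) if m.sum()>4 else 0, np.percentile(W[...,2][m],[50,97]).round(1) if m.any() else 0)
cv2.imwrite('pics/c14.png',np.vstack([cv2.resize(p['color'][180:290,90:370,::-1],(764,300),interpolation=cv2.INTER_CUBIC),cv2.resize(q['color'][130:400,40:560,::-1],(764,300),interpolation=cv2.INTER_AREA)]))
E
```

```text
[441.4 215.  255.7] [ -7.  32. -30. 116.  26.  38. -66.] units [0. 0. 0.]
top 415 ((23.618383407592773, 54.747806549072266), (27.303388595581055, 94.6404037475586), 0.546686589717865) [25.2 30.2]
scene 419 ((25.537506103515625, 54.022918701171875), (47.1945915222168, 90.07154083251953), 10.247674942016602) [23.5 28.6]
```

View pics/c14.png

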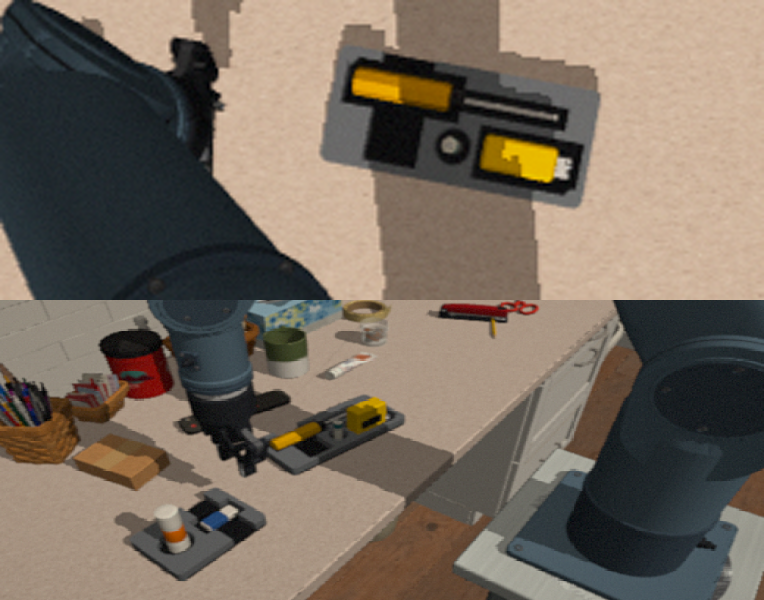

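All five things sit in their cut-outs: the screwdriver, cell and tape in the long tray, the glue stick and eraser in the short one. The gripper is touching nothing.

```bash
python3 -c "
from h import *
print(order.close_job())"
```

```text
the job is handed in; nothing more can be done
None
```

I made up both kits and handed the job in at about 72 s, with all five things seated in their cut-outs in the last pictures; the hand-in returned no verdict. On the way I knocked the tape measure over with the glue stick, and stood it up again before placing it.

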